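Fill the bench seeder with chestnuts and hold its priming knob in

TASK

Tip all five chestnuts from the yellow cup into the hopper of the seeder and stand the cup upright on the bench again. Then fit the orange knob fully home on the seeder's D-shaped shaft, flat to flat, push it in against the spring as far as it goes to prime the feed, and finish while the gripper is still holding it pushed in: do not let go. Leave the grey knob, the bottle, the clay pot, the dibber and the spool where they are.

Things in the scene. Friction and masses are not known exactly. Their poses are not given: they have to be found in the camera images.
- cup_mid (a point): Yellow plastic cup holding the five chestnuts, standing on the bench. Round, flared: 52 mm wide at the foot, 84 mm at the rim, 60 mm tall, wall 3 mm. The point is on its axis half-way up, 30 mm over the bench; z points up through the mouth; the straight handle points to -x.
- cup_grip (a point): Middle of the cup's straight yellow handle, a level bar 14 mm wide and 14 mm high that runs along the cup's x axis from the rim out to 110 mm from the cup's axis. This point lies 85 mm from the cup's axis along the cup's -x and 50 mm over the bench while the cup stands; axes as the cup's. The cup with its load weighs about 0.15 kg.
- nut0_c (a point): Chestnut 1 of 5: dark brown ball, 24 mm across, 11 g; the point is its centre. All five start in the yellow cup.
- nut1_c (a point): Chestnut 2 of 5: dark brown ball, 24 mm across, 11 g; the point is its centre. All five start in the yellow cup.
- nut2_c (a point): Chestnut 3 of 5: dark brown ball, 24 mm across, 11 g; the point is its centre. All five start in the yellow cup.
- nut3_c (a point): Chestnut 4 of 5: dark brown ball, 24 mm across, 11 g; the point is its centre. All five start in the yellow cup.
- nut4_c (a point): Chestnut 5 of 5: dark brown ball, 24 mm across, 11 g; the point is its centre. All five start in the yellow cup.
- hopper_floor (a point): Centre of the floor of the seeder's open aluminium hopper, 62 mm over the bench. The hopper is a square funnel, 80 x 80 mm inside at the floor and 140 (x) x 130 (y) mm at the rim, 70 mm above this point. Axes are the seeder's.
- seeder: The seeder, fixed to the bench, turned a little from start to start: green base 170 (x) x 310 (y) mm, 20 mm high. Origin on the bench under its centre. At y = +75 mm the hopper; at y = -90 mm a green drive housing 110 x 110 mm, its top 70 mm over the bench, with the upright drive shaft on top.
- shaft_seat (a point): Centre of the dark round flange (48 mm across) that the steel D-shaft rises from, 86 mm over the bench when not pushed. The shaft rises 20 mm above this point, 18 mm in diameter, top 5 mm tapered, one flat side 5 mm from its axis. z points up, x points out of the flat; a white mark on the flange is on the flat's side. The shaft is stiff to turn.
- shaft (a joint): How far flange and shaft together are pushed straight down, m: 0 when free, 0.008 at the stop. The spring takes 3 N to start and 8 N at the stop.
- orange_knob_grip (a point): Orange knob, 90 g, standing on the bench, bore downwards. Hub 50 mm across, 25 mm tall; on it a grip bar 46 mm long (x), 14 mm wide (y), 38 mm tall; 63 mm tall in all. The point is on the axis within the bar, 14 mm below its top, 49 mm above its underside. A white line on the bar points to +x, the side of the bore's flat. It needs at most 1.6 rad of turning.
- orange_knob_bore (a point): Mouth of the orange knob's blind D-shaped bore, centre of its underside: 20.4 mm in diameter, 22 mm deep, flat 6.2 mm from the axis on the +x side; axes as the knob's. Fully home, this point meets the flange centre (point shaft_seat) and both x axes point the same way.
- grey_knob_grip (a point): Bystander: grey knob of the same shape with a black line, a spare for another machine. In its grip bar on its axis, 49 mm over the bench.
- sprayer: Bystander: clear bottle with a green cap, 66 mm wide, 190 mm tall; origin under its centre.
- clay_pot: Bystander: terracotta pot, 90 mm wide, 80 mm tall; origin under its centre.
- dibber: Bystander: wooden dibber 165 mm long, 24 mm thick, lying along its y axis; origin on the bench under its middle.
- twine: Bystander: blue plastic spool, 56 mm wide, 50 mm tall; origin under its centre.
Mind the look-alikes: they are no part of the job. Leave any turquoise look-alike of the part that bears orange_knob_grip alone.

How it is judged:
By the outcome, as a careful person would: the job done as asked, in the order asked, and still so for the second after the job is handed in, while the arm keeps its last pose, push and grip.
It also fails if it takes over 72 s, if anything falls off the work surface, if the arm or the gripper's body presses on something with over 40 N, if the wrist force passes 120 N, or if a joint passes its speed limit or range.

ROBOT

A 6-joint arm with a two-finger parallel gripper is mounted at the origin on the work surface. World frame = base frame: x ahead of the robot, y to its left, z up, the work surface at z = 0. Lengths are in m, angles in degrees, forces in N, time in s.
With the tool pointing down it reaches from about 0.35 to 0.875 m from the base axis. Payload 4.2 kg.
Tool frame: the origin (TCP) lies on the centre line of the jaws, within the pads' length; the fingertips stand 25 mm ahead of it and the grasp point (between the pads) lies 6 mm ahead of it; z points along the fingers, y is the line along which they close (so a half turn about z gives the same grasp; the last joint's range is limited). The gripper opens to 87 mm and grips with 3 to 60 N. Pads are 19 mm wide; open, the fingers measure 117 mm over their backs; the gripper's body (75 mm by 190 mm) begins 51 mm behind the grasp point.
Start: joints at [88.041, 22.042, 0.453, 0, -68.411, -14.817], TCP at [0.18, 0.598, 0.248] pointing down, gripper open.
Joint ranges: [-179.83, 179.83], [-69.29, 118.12], [-61.27, 80.66], [-181.25, 117.63], [-171.15, -9.14], [-177.46, 177.46]. Speed limits (degrees/s): [159.86, 159.86, 180, 180, 180, 180].

INTERFACE

Orientations are given as a 3x3 rotation matrix whose columns are the frame's x, y, z axes.
In Python, from station import r gives the robot as it stands.
- The arm moves only by the tool move_arm, never from a script. Its argument "series" is a list of rows, each an object with "grip": the opening, from 0 (shut) to 1 (fully open); "xyz": the shift along the tool's x, y, z in mm, a list of three; "angular": the turn, a rotation vector about the tool's x, y, z in rad, a list of three. A call has 1 to 10 rows; each row is the pose to reach, as a shift and turn from the pose commanded when the call began, along the tool's axes at that moment; what a row does not reach only later rows make up. A row lasts 1/10 s, in which the tool goes at most 50 mm and 8.59 degrees, less where a joint would pass 70% of its speed; a pose out of reach is approached as far as the arm can. A call with a gripper value outside its range is refused whole. The fingers move at their own pace and stop on an object; the grip force is fixed at half the most. Time passes only in rows, so rows that repeat a pose let the fingers close. It gives the time, the measured TCP pose, the force, the opening and the grip force at its end, in the units of the state.
- r.sense(): the state, without advancing time (a new reading comes with each control period).
- r.capture(name): name is "side" or "top"; returns a dict with "img" (480x640x3 uint8, red, green, blue), "camera_matrix" (3x3 intrinsics, pixels), "rvec" (rotation vector, rad) and "tvec" (3), from world to camera coordinates, as OpenCV has them. Camera axes: x right, y down, z forward; pixel columns grow to the right and rows downward; lengths in m; the calibration is good to about 2 mm. A picture is of the moment at which its call begins. There is no depth.
- r.finish_job(): hands the job in; it is judged then, once.
The state is a dict: "time_s": time; "joints": joint angles; "joint_velocities": joint speeds; "effort": joint torques, N m; "tcp_pos": TCP position; "ee_rot": TCP orientation; "wrist_force": force on the tool from outside, world axes, zero at the start; "moment": the same for the moment, N m; "gripper_width": opening from 0.0 (shut) to 1.0 (fully open); "gripper_force": force on a finger pad.
Only numpy, scipy, OpenCV 4.12 (cv2) and the standard library are available. Lean on these libraries where they do the work, as an engineer would, in place of code of your own. Each camera call takes 0.05 s, during which the arm holds its last target. There are 200 camera calls.

## Working session

There is one attempt and no reset: what is moved stays moved. The work goes in short steps, Python scripts to look and compute and a tool call to move; the robot and the scene stay as the last step left them, time stands still between calls to the robot, and variables do not carry over. Pictures are saved under pics/ and viewed, at most 10 in all, crops included, and the job is handed in when it is done.

Besides the shell and the picture viewer there is one more tool, called after "Call:" in YAML: its name, and indented under it one key for each argument. move_arm: Moves the arm, as the interface text tells. Its arguments: {"type":"object","properties":{"series":{"type":"array"}},"required":["series"]}

```bash
mkdir -p pics; ls; python3 - <<'E'
from station import r
import cv2
s=r.sense();print({k:(v if not hasattr(v,'tolist') else v.tolist()) for k,v in s.items()})
for n in("top","side"):
    c=r.capture(n);cv2.imwrite(f"pics/{n}0.png",c["img"][:,:,::-1]);print(c["camera_matrix"],c["rvec"],c["tvec"])
E
```

```text
pics
{'time_s': 0.0, 'joints': [88.03974342602305, 22.09056826377328, 0.38167386166362555, -0.02954991561799854, -68.41040862139789, -14.815626349519823], 'joint_velocities': [-0.11298708711782071, 0.1463080965371844, -0.012647838539980796, -0.020034641082551565, 0.008794707848189788, -0.0971309309378032], 'effort': [-0.0014176814875099808, -39.06663179397583, 18.740744590759277, 4.2198246717453, 0.010952349111903459, -0.00020032868633279577], 'tcp_pos': [0.18022223332049206, 0.5978954511290037, 0.2464730551585067], 'ee_rot': [[0.9573861570113387, -0.2888103933533599, -0.0005505035311643842], [-0.2888109097163436, -0.9573839334443247, -0.0020645608469813614], [6.92233942774738e-05, 0.00213557340084517, -0.9999977172645802]], 'wrist_force': [-0.1417902985555604, 0.39076248356484294, 0.11105268016120863], 'moment': [-0.0225701487911126, -0.008113404803293239, 0.02357597299693054], 'gripper_force': 0.0, 'gripper_width': 0.9954212368381807}
[[525.67472816   0.         320.38398271]
 [  0.         525.67472816 240.86315383]
 [  0.           0.           1.        ]] [ 2.13088878 -2.13528536  0.15822014] [0.00154292 0.51092228 1.26137558]
[[510.68925748   0.         314.32869919]
 [  0.         510.68925748 234.63717937]
 [  0.           0.           1.        ]] [ 0.77067484 -2.56573724  1.09602151] [0.4032628  0.27338311 1.20881729]
```

View pics/top0.png

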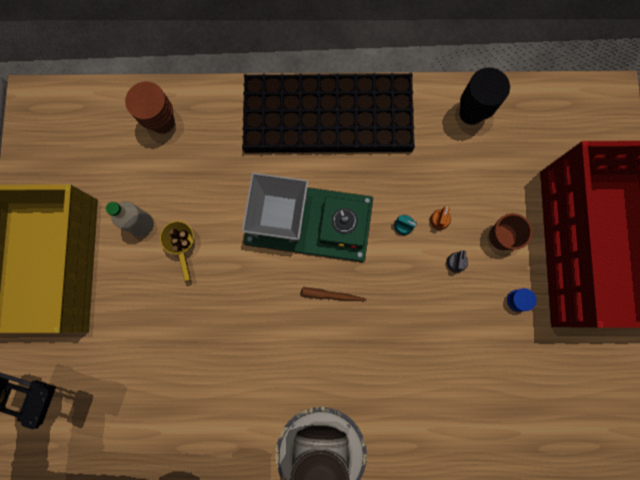

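View pics/side0.png

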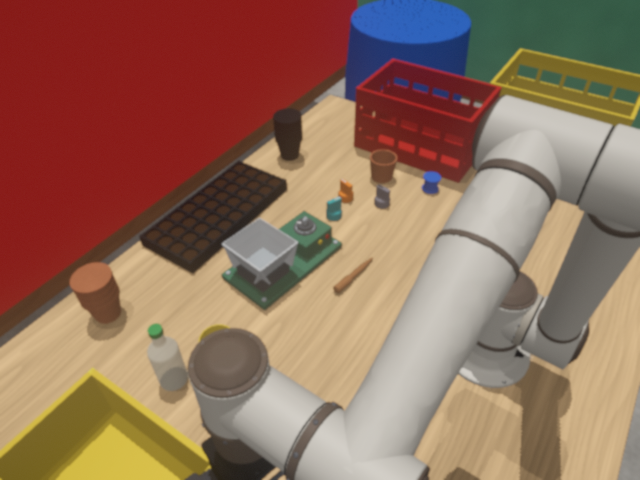

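The top view shows the yellow cup with nuts at (178,240) and its handle end at (187,279). The hopper is at (277,208) and the shaft at (344,218). For the knob, the candidates are orange (441,218), turquoise (405,225) and grey (457,262), and the orange one matches the description. The cup could be confused with the yellow crate (40,260) or the terracotta pots (150,105) and (510,232). I'll check these in one close composite crop.

```bash
cat > h.py <<'E'
import numpy as np, cv2
from station import r
def cap(n):
    c=r.capture(n); c["R"]=cv2.Rodrigues(np.array(c["rvec"],float))[0]; return c
def back(c,uv,z):
    uv=np.array(uv,float).reshape(-1,2)
    d=np.c_[uv,np.ones(len(uv))]@np.linalg.inv(c["camera_matrix"]).T@c["R"]
    o=-c["R"].T@np.array(c["tvec"]).ravel()
    return o+d*((z-o[2])/d[:,2])[:,None]
def proj(c,P):
    return cv2.projectPoints(np.array(P,float).reshape(-1,3),np.array(c["rvec"],float),np.array(c["tvec"],float),c["camera_matrix"],None)[0][:,0]
def crop(im,x,y,w,h,k): return cv2.resize(im[y:y+h,x:x+w],None,fx=k,fy=k,interpolation=cv2.INTER_CUBIC)
def save(n,im): cv2.imwrite(f"pics/{n}.png",np.ascontiguousarray(im[:,:,::-1]))
E
python3 - <<'E'
from h import *
c=cap("top");im=c["img"]
a=crop(im,155,210,50,75,8); a=cv2.resize(a,(400,600))[:300*2]
L=crop(im,150,213,50,75,4)   #200x300
A=np.vstack([np.hstack([crop(im,155,213,50,75,4),crop(im,235,170,150,75,4)]),np.hstack([crop(im,310,185,70,50,6),crop(im,420,195,38,30,10)[:300,:380]])])if 1 else 0
save("crop1",A)
E
```

```text
(no output)
```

View pics/crop1.png

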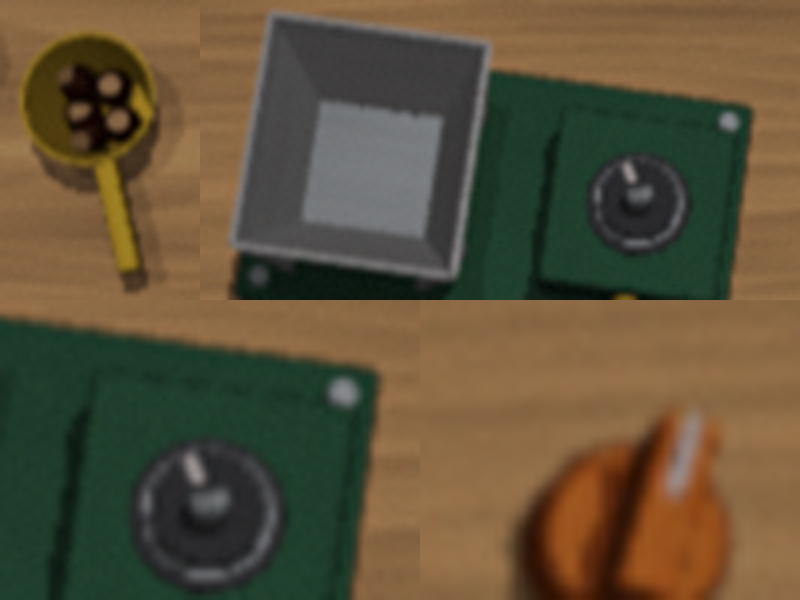

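The crop confirms the choice: the yellow cup has five nuts and its handle points down in the image. The rim centre is at (176.7,237.5) and the handle end at (187,280). The flange centre is at (344.6,220.7) with its white mark at (342.5,213). The orange knob has a white line pointing up in the image, but it is cut off at the bottom, so I'll measure the rest numerically.

```bash
python3 - <<'E'
from h import *
np.set_printoptions(precision=4,suppress=True)
c=cap("top");im=c["img"]
print("cam",-c["R"].T@np.array(c["tvec"]).ravel())
print("cup rim c",back(c,(176.7,237.4),.06)); print("handle",back(c,[(180.7,253),(186.8,280.2)],.057))
h=back(c,[(253,173.5),(307.5,181.2),(299.2,239.2),(243.5,231.2)],.132);print("hop",h,h.mean(0),[np.linalg.norm(h[i]-h[i-1]) for i in range(4)])
f=back(c,[(344.4,220.6),(342.3,213)],.086);print("flange,mark",f,np.degrees(np.arctan2(*(f[1]-f[0])[1::-1])))
hsv=cv2.cvtColor(im,cv2.COLOR_RGB2HSV)
m=((hsv[...,0]<14)&(hsv[...,1]>190)&(hsv[...,2]>90)); m[:, :425]=0;m[:,460:]=0;m[:200]=0;m[235:]=0
ys,xs=np.nonzero(m);print(len(xs),xs.min(),xs.max(),ys.min(),ys.max())
m2=(hsv[...,0]>18)&(hsv[...,0]<32)&(hsv[...,1]>200)&(hsv[...,2]>120);m2[:,:150]=0;m2[:,210:]=0;m2[:255]=0;m2[290:]=0
ys,xs=np.nonzero(m2);print("handle px",len(xs),cv2.fitLine(np.c_[xs,ys].astype(np.float32),cv2.DIST_L2,0,.01,.01).ravel(),ys.min(),ys.max())
s=cap("side")["img"]
save("crop2",np.hstack([crop(im,425,197,32,40,12),crop(s,320,165,40,48,10)[:480]]))
E
```

```text
cam [ 0.3041 -0.0141  1.3264]
cup rim c [[0.5175 0.3524 0.06  ]]
handle [[0.4793 0.3418 0.057 ]
 [0.4127 0.3243 0.057 ]]
hop [[0.6573 0.1579 0.132 ]
 [0.6381 0.0295 0.132 ]
 [0.5003 0.0483 0.132 ]
 [0.5194 0.1772 0.132 ]] [0.5788 0.1032 0.132 ] [np.float64(0.13924378561788317), np.float64(0.12980394523871702), np.float64(0.1390429042933806), np.float64(0.13037734913621535)]
flange,mark [[ 0.5528 -0.0578  0.086 ]
 [ 0.5715 -0.0529  0.086 ]] 14.70089986687401
178 433 450 207 226
handle px 41 [  0.2516   0.9678 183.4878 266.7805] 255 279
```

View pics/crop2.png

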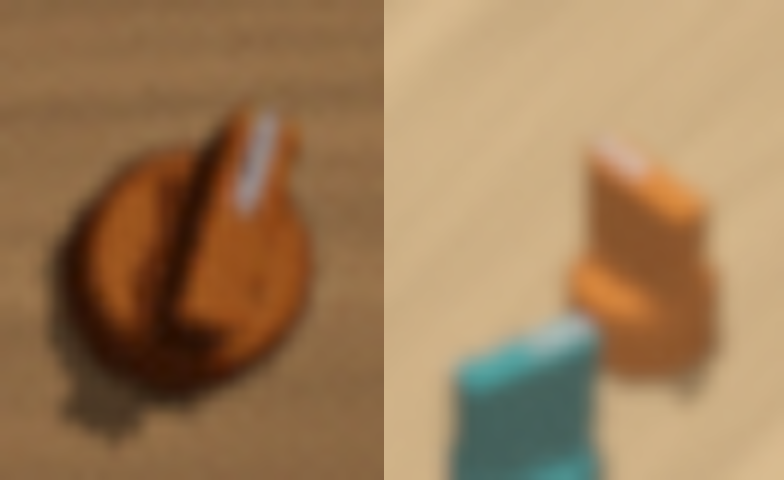

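The orange knob's bar top is centred near (444.4,215.3), with the white line running from (444.9,214) to (447.3,206.2). Turquoise is the separate neighbour. Next I'll work out the knob pose and the pre-grasp for the cup handle, with the tool tilted 40° below horizontal along the handle.

```bash
cat >> h.py <<'E'
from scipy.spatial.transform import Rotation as Rn
import json
def tool(az,el,roll=0):
    "tool z at azimuth az, elevation el (deg), y horizontal (to the right of z), then roll about tool z"
    a,e=np.radians([az,el]); z=np.array([np.cos(a)*np.cos(e),np.sin(a)*np.cos(e),np.sin(e)])
    y=np.array([np.sin(a),-np.cos(a),0]); return np.c_[np.cross(y,z),y,z]@Rn.from_rotvec([0,0,np.radians(roll)]).as_matrix()
def go(grasp,R,ahead=.006):
    "print shift/turn taking the grasp point to 'grasp' with orientation R"
    s=r.sense(); R0=np.array(s["ee_rot"]); p0=np.array(s["tcp_pos"])
    p=np.array(grasp)-ahead*R[:,2]
    w=Rn.from_matrix(R0.T@R).as_rotvec()
    print("t",round(s["time_s"],2),"xyz",np.round(1e3*R0.T@(p-p0),1),"ang",np.round(w,3),"(%.0f deg)"%np.degrees(np.linalg.norm(w)),"j",np.round(s["joints"],1),"F",np.round(s["wrist_force"],1),"g",round(s["gripper_width"],3))
    open("log.jsonl","a").write(json.dumps([list(map(float,s["joints"])),p0.tolist(),R0.tolist()])+"\n")
E
python3 - <<'E'
from h import *
np.set_printoptions(precision=4,suppress=True)
c=cap("top")
print("bar",back(c,(444.4,215.3),.063),"hub top",back(c,(440.8,218.6),.025))
l=back(c,[(444.85,214),(447.2,206.2)],.063);d=l[1]-l[0];print("line az",np.degrees(np.arctan2(d[1],d[0])))
q=[]
for z,p in((.063,[(240,110),(300,127),(172,325)]),): print("bar corners",back(c,(np.array(p)+.5)/12-.5+[425,197],z))
g=np.array([.4354,.3304,.05]);R=tool(15,-40)
go(g+[0,0,.10]-.06*R[:,2],R)
E
```

```text
bar [[ 0.5698 -0.3033  0.063 ]] hub top [[ 0.5693 -0.3026  0.025 ]]
line az -18.430318570489636
bar corners [[ 0.5938 -0.3046  0.063 ]
 [ 0.5902 -0.3167  0.063 ]
 [ 0.5491 -0.2891  0.063 ]]
t 0.3 xyz [278.6 209.4  54.9] ang [ 0.243  0.85  -0.518] (59 deg) j [ 88.   22.1   0.4  -0.  -68.4 -14.8] F [ 0.3 -0.2 -0.8] g 0.999
```

Call:
move_arm:
  series:
    - {"grip": 1, "xyz": [279, 209, 55], "angular": [0.243, 0.85, -0.518]}
    - {"grip": 1, "xyz": [279, 209, 55], "angular": [0.243, 0.85, -0.518]}
    - {"grip": 1, "xyz": [279, 209, 55], "angular": [0.243, 0.85, -0.518]}
    - {"grip": 1, "xyz": [279, 209, 55], "angular": [0.243, 0.85, -0.518]}
    - {"grip": 1, "xyz": [279, 209, 55], "angular": [0.243, 0.85, -0.518]}
    - {"grip": 1, "xyz": [279, 209, 55], "angular": [0.243, 0.85, -0.518]}
    - {"grip": 1, "xyz": [279, 209, 55], "angular": [0.243, 0.85, -0.518]}
    - {"grip": 1, "xyz": [279, 209, 55], "angular": [0.243, 0.85, -0.518]}
    - {"grip": 1, "xyz": [279, 209, 55], "angular": [0.243, 0.85, -0.518]}
    - {"grip": 1, "xyz": [279, 209, 55], "angular": [0.243, 0.85, -0.518]}

```text
time_s: 1.3
tcp_pos: [0.3716, 0.344, 0.226]
ee_rot: [[0.644, 0.227, 0.731], [0.168, -0.974, 0.155], [0.747, 0.023, -0.665]]
wrist_force: [-53.9, 46.0, 12.8]
gripper_width: 1.0
gripper_force: 0.0
```

```bash
python3 - <<'E'
from h import *
c=cap("top");save("t2",c["img"])
g=np.array([.4354,.3304,.05]);R=tool(15,-40)
go(g+[0,0,.10]-.06*R[:,2],R)
E
```

```text
t 1.35 xyz [-24.3  23.5  28.6] ang [ 0.048  0.026 -0.02 ] (3 deg) j [ 48.2   1.6 -61.2 117.1 -30.3 -55.8] F [ 7.4 -3.7  4.5] g 0.998
```

```bash
python3 - <<'E'
from h import *
L=[json.loads(l) for l in open("log.jsonl")]
import itertools
for s4,s6 in itertools.product((1,-1),(1,-1)):
    for k in (0,-1):
        j,p,R=L[k]; 
        M=Rn.from_euler('z',j[0],degrees=1)*Rn.from_euler('y',j[1]-j[2],degrees=1)*Rn.from_euler('x',s4*j[3],degrees=1)*Rn.from_euler('y',-j[4],degrees=1)*Rn.from_euler('x',s6*j[5],degrees=1)
        print(s4,s6,k,np.round((M.as_matrix().T@np.array(R)),2).tolist())
g=np.array([.4354,.3304,.05]);R=tool(15,-60)
go(g+[0,0,.10]-.03*R[:,2],R)
E
```

```text
1 1 0 [[0.0, -0.0, 1.0], [-0.87, 0.49, 0.0], [-0.49, -0.87, 0.0]]
1 1 -1 [[-0.34, -0.73, 0.6], [0.71, -0.61, -0.34], [0.61, 0.31, 0.73]]
1 -1 0 [[0.0, -0.0, 1.0], [-1.0, 0.0, 0.0], [-0.0, -1.0, -0.0]]
1 -1 -1 [[-0.34, -0.73, 0.6], [0.31, 0.51, 0.8], [-0.89, 0.46, 0.05]]
-1 1 0 [[0.0, 0.0, 1.0], [-0.87, 0.49, 0.0], [-0.49, -0.87, 0.0]]
-1 1 -1 [[-0.0, 0.0, 1.0], [0.37, 0.93, 0.0], [-0.93, 0.37, -0.0]]
-1 -1 0 [[0.0, 0.0, 1.0], [-1.0, -0.0, 0.0], [0.0, -1.0, 0.0]]
-1 -1 -1 [[-0.0, 0.0, 1.0], [-1.0, 0.0, -0.0], [0.0, -1.0, 0.0]]
t 1.35 xyz [-11.2  21.7  60.4] ang [ 0.044 -0.323 -0.028] (19 deg) j [ 48.2   1.6 -61.2 117.1 -30.3 -55.8] F [ 7.4 -3.7  4.5] g 0.998
```

Call:
move_arm:
  series:
    - {"grip": 1, "xyz": [-11, 22, 60], "angular": [0.044, -0.323, -0.028]}
    - {"grip": 1, "xyz": [-11, 22, 60], "angular": [0.044, -0.323, -0.028]}
    - {"grip": 1, "xyz": [-11, 22, 60], "angular": [0.044, -0.323, -0.028]}
    - {"grip": 1, "xyz": [-11, 22, 60], "angular": [0.044, -0.323, -0.028]}
    - {"grip": 1, "xyz": [-11, 22, 60], "angular": [0.044, -0.323, -0.028]}
    - {"grip": 1, "xyz": [-11, 22, 60], "angular": [0.044, -0.323, -0.028]}

```text
time_s: 1.95
tcp_pos: [0.4127, 0.3322, 0.1794]
ee_rot: [[0.831, 0.28, 0.481], [0.247, -0.96, 0.132], [0.499, 0.009, -0.866]]
wrist_force: [-0.0, 0.7, -0.7]
gripper_width: 1.0
gripper_force: 0.0
```

```bash
cat >> h.py <<'E'
from scipy.optimize import least_squares
E_=lambda a,d:Rn.from_euler(a,d,degrees=True).as_matrix()
C=np.array([[0,0,1],[-1,0,0],[0,-1,0.]])
def fk(j,k):
    h,L1,L2,a,d1,d2,Lt,d3=k
    A=E_('z',j[0]);B=A@E_('y',j[1]-j[2]);W=B@E_('x',-j[3]);T=W@E_('y',-j[4])
    p=A@(np.array([0,d1,h])+E_('y',j[1])@[0,0,L1])+B@[L2,0,a]+W@[0,d2,0]+T@[Lt,0,0]
    return p,T@E_('x',-j[5])@C
def fit():
    L=[json.loads(l) for l in open("log.jsonl")]
    f=lambda k:np.r_[np.concatenate([fk(j,k)[0]-p for j,p,_ in L])*1e3,(k-k0)*3]
    k0=np.array([.25,.4,.4,0,0,-.16,.3,0]); s=least_squares(f,k0); return s.x,f(s.x)[:-8]
E
python3 - <<'E'
from h import *
g=np.array([.4354,.3304,.05]);R=tool(15,-60)
go(g+[0,0,.10]-.03*R[:,2],R)
k,e=fit();print(np.round(k,4),np.round(e,1))
E
```

```text
t 1.95 xyz [3.7 7.7 0.1] ang [-0.003  0.001  0.024] (1 deg) j [ 50.3   6.8 -55.2  81.  -16.8 -20.8] F [-0.   0.7 -0.7] g 1.0
[ 1.610e-01  5.647e-01  4.219e-01 -1.000e-04  0.000e+00 -1.598e-01
  2.815e-01  0.000e+00] [ 0. -0.  0.  0.  0.  0.  0.  0.  0. -0. -0. -0.]
```

The kinematic model fits exactly, so I can check joint limits while planning the grasp and the pour.

```bash
cat >> h.py <<'E'
K=fit()[0]
LO=np.array([-179.83,-69.29,-61.27,-181.25,-171.15,-177.46]);HI=np.array([179.83,118.12,80.66,117.63,-9.14,177.46])
def ik(grasp,R,j0,ahead=.006):
    p=np.array(grasp)-ahead*R[:,2]
    def f(j):
        q,M=fk(j,K); return np.r_[(q-p)*10,Rn.from_matrix(M.T@R).as_rotvec()*3]
    s=least_squares(f,np.clip(j0,LO+.1,HI-.1),bounds=(LO,HI),x_scale=30,max_nfev=60); return s.x,np.linalg.norm(s.fun)
def margin(j): return np.min(np.r_[j-LO,HI-j])
CUP=np.array([.5175,.3524,.03]);GR=np.array([-.085,0,.02]);HOP=np.array([.5788,.1032,.132]);SY=-8.2
def rcup(psi,th,be): return E_('z',psi)@E_('x',th)@E_('y',be)
def pour(psi,th,be,a,lip,j0):
    "lip: wanted lowest-rim point"
    Rc=rcup(psi,th,be);m=Rc[:,2]; d=np.array([0,0,-1.]);d-=d@m*m;d/=np.linalg.norm(d)
    mid=np.array(lip)-.042*d-.03*m
    Rt=Rc@E_('z',-15)@tool(15,-a); g=mid+Rc@GR
    return g,Rt,mid,Rc,ik(g,Rt,j0)
E
cat > s.py <<'E'
from h import *
js=np.array([50.3,6.8,-55.2,81,-16.8,-20.8])
res=[]
for a in (50,60,70,80):
    g0=CUP+E_('z',15)@GR; jg,e=ik(g0,tool(15,-a),js); print("grasp",a,np.round(jg),round(e,4))
    if e>.01: continue
    for psi in range(-120,136,15):
      for th in (-140,-120,-100,100,120,140):
        for be in (-40,-20,0,20,40):
            Rc=rcup(psi,th,be); m=Rc[:,2]
            if not -.75<m[2]<-.3: continue
            h=m[:2]/np.linalg.norm(m[:2]); lip=HOP+np.r_[-.025*h,.03]
            g,Rt,mid,Rc,(j,e)=pour(psi,th,be,a,lip,jg)
            if e>.01: continue
            body=[g+Rt@[x,y,-z] for x in(-.04,.04) for y in(-.095,.095) for z in(.045,.13,.22)]
            zb=min(b[2] for b in body)
            res.append((zb,margin(j),a,psi,th,be,round(m[2],2),np.round(j).tolist(),np.round(np.abs(j-jg)).max()))
ok=[x for x in res if x[1]>4 and x[0]>.10]
for x in sorted(ok,key=lambda x:-x[0])[:25]: print(x)
print(len(res),len(ok))
E
time python3 s.py
```

```text
grasp 50 [ 43.  21. -56. 118. -26. -56.] 0.6602
grasp 60 [ 37.  20. -54. 118. -15. -49.] 0.3536
grasp 70 [ 37.  21. -54. 108.  -9. -39.] 0.083
grasp 80 [ 57.  24. -37.  17. -23.  32.] 0.0
175 0
real	0m13.122s
user	0m13.646s
sys	0m0.128s
```

```bash
cat > s2.py <<'E'
from h import *
rng=np.random.default_rng(0)
seeds=[np.array([50.3,6.8,-55.2,81,-16.8,-20.8])]+[np.array([a,20,-20,b,-60,c]) for a in(20,60) for b in(-150,-90,0,90) for c in(-120,0,120)]
def iks(g,R):
    out=[]
    for s in seeds:
        j,e=ik(g,R,s)
        if e<.01 and not any(np.abs(j-o).max()<3 for o in out): out.append(j)
    return sorted(out,key=lambda j:-margin(j))
g0=CUP+E_('z',15)@GR
for az in (15,195):
  for a in (40,50,60,70,80,90):
    for roll in (0,180):
      o=iks(g0,tool(az,-a,roll))
      if o: print("grasp",az,a,roll,[(np.round(j).tolist(),round(margin(j))) for j in o[:2]])
E
time python3 s2.py
cat > s3.py <<'E'
from s2 import *
import sys
from multiprocessing import Pool
def job(t):
    az,a,psi,th,be=t; Rc=rcup(psi,th,be);m=Rc[:,2]
    if not -.8<m[2]<-.25: return None
    h=m[:2]/np.linalg.norm(m[:2]); d=np.array([0,0,-1.]);d-=d@m*m;d/=np.linalg.norm(d)
    lip=HOP+np.r_[-.025*h,.04]; mid=lip-.042*d-.03*m; g=mid+Rc@GR
    Rt=Rc@tool(az,-a)
    body=[g+Rt@[x,y,-z] for x in(-.04,.04) for y in(-.095,.095) for z in(.045,.13)]
    zb=min(b[2] for b in body)
    if zb<.08: return None
    best=None
    for s in seeds[::2]:
        j,e=ik(g,Rt,s)
        if e<.01 and margin(j)>4: return (round(zb,3),round(margin(j)),t,round(m[2],2),np.round(j).tolist(),np.round(Rt[:,2],2).tolist())
if __name__=="__main__":
    T=[(az,a,p,th,be) for az in(0,180) for a in(40,50,60,70,80,90) for p in range(-180,180,30) for th in(-130,-105,0,105,130) for be in(-110,-40,-20,0,20,40,110) if (th==0)==(abs(be)==110)]
    with Pool() as P: R=[x for x in P.map(job,T,chunksize=8) if x]
    R.sort(key=lambda x:-x[1]); print(len(T),len(R))
    seen={}
    for x in R:
        k=(x[2][0],x[2][1]); seen[k]=seen.get(k,0)+1
        if seen[k]<=4: print(x)
    print(seen)
E
sed -i 's/^g0=/if __name__=="__main__":\n g0=/; s/^for az in (15,195)/ for az in (15,195)/;' s2.py; sed -n 9,20p s2.py; nproc
```

```text
grasp 15 80 0 [([57.0, 24.0, -37.0, 17.0, -23.0, 32.0], 14)]
grasp 15 80 180 [([57.0, 24.0, -37.0, 17.0, -23.0, -148.0], 14)]
grasp 15 90 0 [([54.0, 27.0, -24.0, 0.0, -39.0, 51.0], 30)]
grasp 15 90 180 [([54.0, 27.0, -24.0, 0.0, -39.0, -129.0], 30)]
grasp 195 40 0 [([42.0, 50.0, 14.0, -21.0, -100.0, -112.0], 65)]
grasp 195 40 180 [([42.0, 50.0, 14.0, -21.0, -100.0, 68.0], 67)]
grasp 195 50 0 [([44.0, 45.0, 8.0, -18.0, -90.0, -113.0], 65)]
grasp 195 50 180 [([44.0, 45.0, 8.0, -18.0, -90.0, 67.0], 69)]
grasp 195 60 0 [([46.0, 40.0, 1.0, -15.0, -78.0, -114.0], 62)]
grasp 195 60 180 [([46.0, 40.0, 1.0, -15.0, -78.0, 66.0], 62)]
grasp 195 70 0 [([48.0, 35.0, -6.0, -12.0, -66.0, -117.0], 55)]
grasp 195 70 180 [([48.0, 35.0, -6.0, -12.0, -66.0, 63.0], 55)]
grasp 195 80 0 [([51.0, 31.0, -14.0, -7.0, -53.0, -121.0], 44)]
grasp 195 80 180 [([51.0, 31.0, -14.0, -7.0, -53.0, 59.0], 44)]
grasp 195 90 0 [([54.0, 27.0, -24.0, -0.0, -39.0, -129.0], 30)]
grasp 195 90 180 [([54.0, 27.0, -24.0, 0.0, -39.0, 51.0], 30)]
    return sorted(out,key=lambda j:-margin(j))
if __name__=="__main__":
 g0=CUP+E_('z',15)@GR
 for az in (15,195):
  for a in (40,50,60,70,80,90):
    for roll in (0,180):
      o=iks(g0,tool(az,-a,roll))
      if o: print("grasp",az,a,roll,[(np.round(j).tolist(),round(margin(j))) for j in o[:2]])
4
real	0m19.071s
user	0m19.479s
sys	0m0.180s
```

```bash
export OMP_NUM_THREADS=1 OPENBLAS_NUM_THREADS=1; time timeout 550 python3 s3.py
```

```text
3168 641
(np.float64(0.283), 69, (0, 40, -90, 0, 110), np.float64(-0.34), [-7.0, 23.0, 8.0, -59.0, -89.0, 17.0], [-0.0, 0.87, -0.5])
(np.float64(0.273), 69, (0, 50, -90, 0, 110), np.float64(-0.34), [-11.0, 26.0, 8.0, -67.0, -94.0, 21.0], [-0.0, 0.94, -0.34])
(np.float64(0.123), 69, (180, 40, 120, 0, -110), np.float64(-0.34), [3.0, 40.0, 11.0, -51.0, -96.0, 39.0], [-0.43, 0.75, -0.5])
(np.float64(0.263), 68, (0, 60, -90, 0, 110), np.float64(-0.34), [-14.0, 30.0, 7.0, -75.0, -99.0, 25.0], [-0.0, 0.98, -0.17])
(np.float64(0.255), 67, (0, 70, -90, 0, 110), np.float64(-0.34), [-16.0, 33.0, 6.0, -82.0, -104.0, 29.0], [-0.0, 1.0, -0.0])
(np.float64(0.113), 67, (180, 50, 120, 0, -110), np.float64(-0.34), [-0.0, 44.0, 14.0, -57.0, -103.0, 40.0], [-0.47, 0.81, -0.34])
(np.float64(0.136), 66, (0, 50, 90, -130, -40), np.float64(-0.49), [-21.0, 42.0, 8.0, -88.0, -105.0, -17.0], [0.13, 0.98, 0.11])
(np.float64(0.15), 65, (0, 40, 90, -130, -40), np.float64(-0.49), [-19.0, 41.0, 14.0, -81.0, -107.0, -21.0], [0.0, 1.0, -0.0])
(np.float64(0.094), 65, (0, 40, 120, -105, 0), np.float64(-0.26), [-22.0, 4
[... 4613 characters left out ...]
80, -105, 0), np.float64(-0.26), [-15.0, 48.0, 7.0, -98.0, -103.0, 127.0], [0.17, 0.95, 0.25])
(np.float64(0.09), 48, (180, 90, -180, 105, 0), np.float64(-0.26), [34.0, 55.0, -13.0, 63.0, -116.0, 20.0], [0.0, -0.97, 0.26])
(np.float64(0.091), 47, (180, 80, 30, 130, -40), np.float64(-0.49), [-17.0, 49.0, -12.0, -100.0, -124.0, -58.0], [0.1, 0.82, 0.56])
(np.float64(0.213), 44, (180, 90, -120, 0, 110), np.float64(-0.34), [-23.0, 35.0, -18.0, -107.0, -102.0, -128.0], [0.47, 0.81, 0.34])
{(0, 40): 63, (0, 50): 67, (180, 40): 55, (0, 60): 62, (0, 70): 47, (180, 50): 55, (0, 80): 43, (180, 70): 56, (180, 60): 57, (0, 90): 45, (180, 80): 47, (180, 90): 44}
real	0m37.937s
user	2m28.396s
sys	0m0.210s
```

Tipping the cup forward, with a vertical handle grasp and the gripper ending horizontal above the hopper, is feasible with wide joint margins. I'll do a vertical grasp.

```bash
python3 - <<'E'
from h import *
g0=CUP+E_('z',15)@GR
go(g0+[0,0,.06],tool(15,-90))
j=np.array([54,27,-24,0,-39,51.]);R90=tool(0,-90)
hy=np.array([np.sin(np.radians(8.2)),np.cos(np.radians(8.2)),0])
for psi,be,z,mid in [(15,0,.05,None),(15,0,.19,None),(-40,0,.195,np.array([.56,.22,.175])),(-98,0,.21,1),(-98,30,.2,1),(-98,60,.185,1),(-98,80,.175,1),(-98,95,.17,1),(-98,115,.17,1)]:
    if mid is None: g=g0*[1,1,0]+[0,0,z];Rt=tool(15,-90)
    elif isinstance(mid,int):
        lip=HOP*[1,1,0]+.025*hy+[0,0,z]; Rc=rcup(psi,0,be); g=lip-Rc@[.042,0,.03]+Rc@GR; Rt=Rc@R90
    else: Rc=rcup(psi,0,be); g=mid+Rc@GR; Rt=Rc@R90
    j,e=ik(g,Rt,j);print(psi,be,np.round(g,3),np.round(j),round(e,4),round(margin(j)))
E
```

```text
t 1.95 xyz [-13.2   7.5  65.6] ang [ 0.003 -0.523  0.024] (30 deg) j [ 50.3   6.8 -55.2  81.  -16.8 -20.8] F [-0.   0.7 -0.7] g 1.0
15 0 [0.435 0.33  0.05 ] [ 54.  27. -24.  -0. -39.  51.] 0.0 30
15 0 [0.435 0.33  0.19 ] [ 54.  17. -15.   0. -58.  51.] 0.0 46
-40 0 [0.495 0.275 0.195] [ 45.  19. -12.  -0. -60.   5.] 0.0 49
-98 0 [0.6   0.254 0.2  ] [ 37.  26.   1.  -0. -65. -45.] 0.0 56
-98 30 [0.598 0.242 0.255] [ 24.  19.   3. -29. -61. -20.] 0.0 52
-98 60 [0.592 0.199 0.29 ] [  3.  20.   3. -63. -73.  10.] 0.0 64
-98 80 [0.587 0.16  0.298] [-10.  26.   1. -80. -87.  25.] 0.0 62
-98 95 [0.582 0.127 0.297] [-16.  32.  -1. -90. -99.  33.] 0.0 60
-98 115 [0.576 0.084 0.289] [ -21.   42.   -3. -100. -116.   40.] 0.0 55
```

Call:
move_arm:
  series:
    - {"grip": 1, "xyz": [-13, 7.5, 66], "angular": [0.003, -0.523, 0.024]}
    - {"grip": 1, "xyz": [-13, 7.5, 66], "angular": [0.003, -0.523, 0.024]}
    - {"grip": 1, "xyz": [-13, 7.5, 66], "angular": [0.003, -0.523, 0.024]}
    - {"grip": 1, "xyz": [-13, 7.5, 66], "angular": [0.003, -0.523, 0.024]}
    - {"grip": 1, "xyz": [-13, 7.5, 66], "angular": [0.003, -0.523, 0.024]}
    - {"grip": 1, "xyz": [-28, 7, 92], "angular": [0.003, -0.523, 0.024]}
    - {"grip": 1, "xyz": [-43, 7, 117], "angular": [0.003, -0.523, 0.024]}
    - {"grip": 1, "xyz": [-43, 7, 117], "angular": [0.003, -0.523, 0.024]}
    - {"grip": 1, "xyz": [-43, 7, 117], "angular": [0.003, -0.523, 0.024]}

```text
time_s: 2.85
tcp_pos: [0.4364, 0.3283, 0.0562]
ee_rot: [[0.967, 0.256, -0.0], [0.256, -0.967, -0.003], [-0.001, 0.003, -1.0]]
wrist_force: [0.8, -0.4, 0.4]
gripper_width: 1.001
gripper_force: 0.0
```

```bash
python3 - <<'E'
from h import *
g0=CUP+E_('z',15)@GR
c=cap("top")
save("t3",np.hstack([crop(c["img"],140,200,80,100,5),crop(cap("side")["img"],170,310,100,125,4)]))
go(g0,tool(15,-90))
E
```

```text
t 2.95 xyz [-0.1 -1.7  1.6] ang [ 0.    -0.001 -0.002] (0 deg) j [ 54.1  26.8 -23.9   0.1 -39.4  50.8] F [-0.2 -0.   0.5] g 1.001
```

View pics/t3.png

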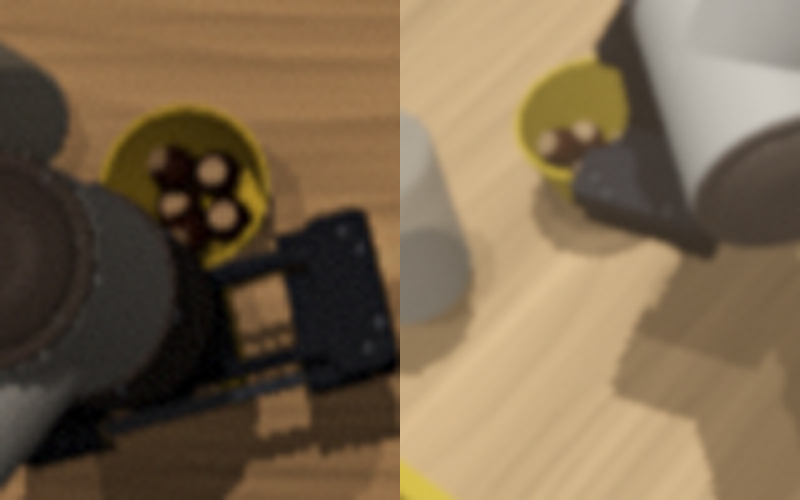

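The crop shows the cup upright with its nuts in place and the gripper straddling the handle just outside the rim. Now I'll close.

Call:
move_arm:
  series:
    - {"grip": 1, "xyz": [0, -1.7, 1.6], "angular": [0, 0, 0]}
    - {"grip": 0, "xyz": [0, -1.7, 1.6], "angular": [0, 0, 0]}
    - {"grip": 0, "xyz": [0, -1.7, 1.6], "angular": [0, 0, 0]}
    - {"grip": 0, "xyz": [0, -1.7, 1.6], "angular": [0, 0, 0]}
    - {"grip": 0, "xyz": [0, -1.7, 1.6], "angular": [0, 0, 0]}
    - {"grip": 0, "xyz": [0, -1.7, 1.6], "angular": [0, 0, 0]}
    - {"grip": 0, "xyz": [0, -1.7, 1.6], "angular": [0, 0, 0]}
    - {"grip": 0, "xyz": [0, -1.7, 1.6], "angular": [0, 0, 0]}
    - {"grip": 0, "xyz": [0, -1.7, 1.6], "angular": [0, 0, 0]}
    - {"grip": 0, "xyz": [0, -1.7, 1.6], "angular": [0, 0, 0]}

```text
time_s: 3.95
tcp_pos: [0.4352, 0.3311, 0.0546]
ee_rot: [[0.967, 0.256, -0.002], [0.256, -0.967, 0.0], [-0.002, -0.001, -1.0]]
wrist_force: [-0.0, 0.3, 0.3]
gripper_width: 0.265
gripper_force: 0.0
```

Call:
move_arm:
  series:
    - {"grip": 0, "xyz": [0, 0, 0], "angular": [0, 0, 0]}
    - {"grip": 0, "xyz": [0, 0, 0], "angular": [0, 0, 0]}
    - {"grip": 0, "xyz": [0, 0, 0], "angular": [0, 0, 0]}
    - {"grip": 0, "xyz": [0, 0, 0], "angular": [0, 0, 0]}
    - {"grip": 0, "xyz": [0, 0, -10], "angular": [0, 0, 0]}
    - {"grip": 0, "xyz": [0, 0, -25], "angular": [0, 0, 0]}
    - {"grip": 0, "xyz": [0, 0, -50], "angular": [0, 0, 0]}
    - {"grip": 0, "xyz": [0, 0, -80], "angular": [0, 0, 0]}
    - {"grip": 0, "xyz": [0, 0, -110], "angular": [0, 0, 0]}
    - {"grip": 0, "xyz": [0, 0, -135], "angular": [0, 0, 0]}

```text
time_s: 4.95
tcp_pos: [0.4353, 0.331, 0.1919]
ee_rot: [[0.967, 0.256, -0.001], [0.256, -0.967, 0.001], [-0.001, -0.002, -1.0]]
wrist_force: [0.4, 1.8, -1.1]
gripper_width: 0.158
gripper_force: 30.0
```

```bash
python3 - <<'E'
from h import *
import h
s=r.sense();print(s["gripper_force"],s["tcp_pos"])
Rc=rcup(-40,0,0);go(np.array([.56,.22,.185])+Rc@GR,Rc@tool(0,-90))
hy=np.array([np.sin(np.radians(8.2)),np.cos(np.radians(8.2)),0])
Rc=rcup(-98,0,0);lip=HOP*[1,1,0]+.025*hy+[0,0,.215];go(lip-Rc@[.042,0,.03]+Rc@GR,Rc@tool(0,-90))
E
```

```text
29.995905328541994 [0.43527599 0.33103667 0.19189937]
t 4.95 xyz [ 43.1  69.8 -19.3] ang [-0.001  0.002  0.957] (55 deg) j [ 54.2  17.2 -15.2  -0.1 -57.5  50.7] F [ 0.4  1.8 -1.1] g 0.158
t 4.95 xyz [139.4 117.  -19.4] ang [-0.     0.002  1.97 ] (113 deg) j [ 54.2  17.2 -15.2  -0.1 -57.5  50.7] F [ 0.4  1.8 -1.1] g 0.158
```

Call:
move_arm:
  series:
    - {"grip": 0, "xyz": [2, 3, -19], "angular": [0, 0, 0.05]}
    - {"grip": 0, "xyz": [6, 10, -19], "angular": [0, 0, 0.14]}
    - {"grip": 0, "xyz": [11, 18, -19], "angular": [0, 0, 0.25]}
    - {"grip": 0, "xyz": [17, 28, -19], "angular": [0, 0, 0.38]}
    - {"grip": 0, "xyz": [24, 38, -19], "angular": [0, 0, 0.52]}
    - {"grip": 0, "xyz": [30, 48, -19], "angular": [0, 0, 0.66]}
    - {"grip": 0, "xyz": [36, 59, -19], "angular": [0, 0, 0.8]}
    - {"grip": 0, "xyz": [43, 70, -19], "angular": [0, 0, 0.94]}
    - {"grip": 0, "xyz": [55, 76, -19], "angular": [0, 0, 1.08]}
    - {"grip": 0, "xyz": [67, 82, -19], "angular": [0, 0, 1.22]}

```text
time_s: 5.95
tcp_pos: [0.5213, 0.2685, 0.209]
ee_rot: [[0.568, -0.823, -0.002], [-0.823, -0.568, 0.001], [-0.002, 0.001, -1.0]]
wrist_force: [0.3, -0.6, -0.9]
gripper_width: 0.152
gripper_force: 30.0
```

```bash
python3 - <<'E'
from h import *
hy=np.array([np.sin(np.radians(8.2)),np.cos(np.radians(8.2)),0])
Rc=rcup(-98,0,0);lip=HOP*[1,1,0]+.025*hy+[0,0,.215];go(lip-Rc@[.042,0,.03]+Rc@GR,Rc@tool(0,-90))
E
```

```text
t 5.95 xyz [ 56.9 -56.4  -2.2] ang [0.002 0.001 0.744] (43 deg) j [ 43.   20.   -8.3  -0.1 -61.7  -8.3] F [ 0.3 -0.6 -0.9] g 0.152
```

Call:
move_arm:
  series:
    - {"grip": 0, "xyz": [8, -8, -2], "angular": [0, 0, 0.12]}
    - {"grip": 0, "xyz": [18, -18, -2], "angular": [0, 0, 0.25]}
    - {"grip": 0, "xyz": [28, -28, -2], "angular": [0, 0, 0.38]}
    - {"grip": 0, "xyz": [38, -38, -2], "angular": [0, 0, 0.5]}
    - {"grip": 0, "xyz": [46, -46, -2], "angular": [0, 0, 0.6]}
    - {"grip": 0, "xyz": [53, -53, -2], "angular": [0, 0, 0.69]}
    - {"grip": 0, "xyz": [57, -56, -2], "angular": [0, 0, 0.744]}
    - {"grip": 0, "xyz": [57, -56, -2], "angular": [0, 0, 0.744]}

```text
time_s: 6.75
tcp_pos: [0.6, 0.254, 0.2103]
ee_rot: [[-0.134, -0.991, -0.002], [-0.991, 0.134, 0.001], [-0.0, 0.002, -1.0]]
wrist_force: [0.3, -0.2, -2.0]
gripper_width: 0.153
gripper_force: 30.0
```

```bash
python3 - <<'E'
from h import *
hy=np.array([np.sin(np.radians(8.2)),np.cos(np.radians(8.2)),0])
z=np.interp
for be in (0,8,16,24,32,40,47,54,61,67,73,79,85,91,97,103,109,115):
    lz=np.interp(be,[0,30,60,80,95,115],[.215,.2,.185,.175,.17,.17])
    Rc=rcup(-98,0,be);lip=HOP*[1,1,0]+.025*hy+[0,0,lz];print(be,end=" ");go(lip-Rc@[.042,0,.03]+Rc@GR,Rc@tool(0,-90))
c=cap("top");save("t4",np.hstack([crop(c["img"],200,140,160,120,3)[:,:400],crop(cap("side")["img"],170,180,160,150,2.4)[:360]]))
E
```

```text
0 t 6.75 xyz [ 0.3 -0.1 -0.7] ang [0.002 0.    0.005] (0 deg) j [ 37.1  26.1   1.5  -0.1 -65.5 -44.8] F [ 0.3 -0.2 -2. ] g 0.153
8 t 6.75 xyz [  1.   -0.1 -14.4] ang [ 0.003 -0.139  0.005] (8 deg) j [ 37.1  26.1   1.5  -0.1 -65.5 -44.8] F [ 0.3 -0.2 -2. ] g 0.153
16 t 6.75 xyz [  4.1  -0.  -27.8] ang [ 0.003 -0.279  0.005] (16 deg) j [ 37.1  26.1   1.5  -0.1 -65.5 -44.8] F [ 0.3 -0.2 -2. ] g 0.153
24 t 6.75 xyz [  9.7   0.  -40.7] ang [ 0.003 -0.419  0.004] (24 deg) j [ 37.1  26.1   1.5  -0.1 -65.5 -44.8] F [ 0.3 -0.2 -2. ] g 0.153
32 t 6.75 xyz [ 17.5   0.1 -52.6] ang [ 0.004 -0.558  0.004] (32 deg) j [ 37.1  26.1   1.5  -0.1 -65.5 -44.8] F [ 0.3 -0.2 -2. ] g 0.153
40 t 6.75 xyz [ 27.4   0.2 -63.2] ang [ 0.004 -0.698  0.004] (40 deg) j [ 37.1  26.1   1.5  -0.1 -65.5 -44.8] F [ 0.3 -0.2 -2. ] g 0.153
47 t 6.75 xyz [ 37.8   0.2 -71.3] ang [ 0.004 -0.82   0.004] (47 deg) j [ 37.1  26.1   1.5  -0.1 -65.5 -44.8] F [ 0.3 -0.2 -2. ] g 0.153
54 t 6.75 xyz [ 49.4   0.3 -78.1] ang [ 0.004 -0.942  0.003] (54 deg) j [ 37.1  26.1   1.5  -0.1 -65.5 -44.8] F [ 0.3 -0.2 -2. ] g 0.153
61 t 6.75 xyz 
[... 697 characters left out ...]
 -88.1] ang [ 0.006 -1.588  0.002] (91 deg) j [ 37.1  26.1   1.5  -0.1 -65.5 -44.8] F [ 0.3 -0.2 -2. ] g 0.153
97 t 6.75 xyz [138.8   0.8 -86.2] ang [ 0.006 -1.693  0.002] (97 deg) j [ 37.1  26.1   1.5  -0.1 -65.5 -44.8] F [ 0.3 -0.2 -2. ] g 0.153
103 t 6.75 xyz [152.    0.8 -84.4] ang [ 6.000e-03 -1.797e+00  1.000e-03] (103 deg) j [ 37.1  26.1   1.5  -0.1 -65.5 -44.8] F [ 0.3 -0.2 -2. ] g 0.153
109 t 6.75 xyz [164.9   0.9 -81.1] ang [ 6.000e-03 -1.902e+00  1.000e-03] (109 deg) j [ 37.1  26.1   1.5  -0.1 -65.5 -44.8] F [ 0.3 -0.2 -2. ] g 0.153
115 t 6.75 xyz [177.3   0.9 -76.5] ang [ 6.000e-03 -2.007e+00  1.000e-03] (115 deg) j [ 37.1  26.1   1.5  -0.1 -65.5 -44.8] F [ 0.3 -0.2 -2. ] g 0.153
```

View pics/t4.png

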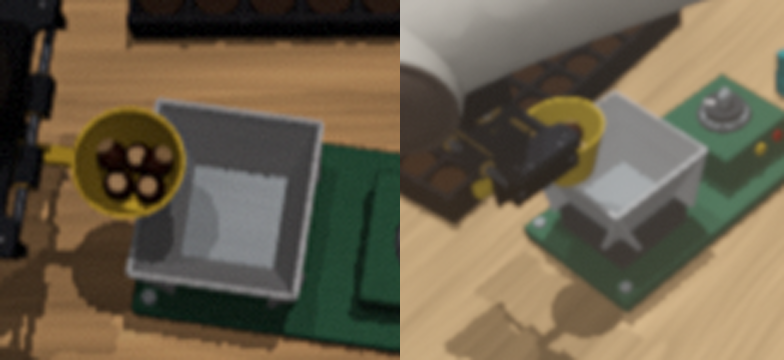

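All five nuts are in the cup, at (130,163) in the crop, with the lip hanging over the hopper's left side as planned. Pouring now.

Call:
move_arm:
  series:
    - {"grip": 0, "xyz": [1, 0, -14], "angular": [0, -0.14, 0]}
    - {"grip": 0, "xyz": [4, 0, -28], "angular": [0, -0.28, 0]}
    - {"grip": 0, "xyz": [10, 0, -41], "angular": [0, -0.42, 0]}
    - {"grip": 0, "xyz": [17.5, 0, -52.5], "angular": [0, -0.56, 0]}
    - {"grip": 0, "xyz": [27.5, 0, -63], "angular": [0, -0.7, 0]}
    - {"grip": 0, "xyz": [38, 0, -71], "angular": [0, -0.82, 0]}
    - {"grip": 0, "xyz": [49.5, 0, -78], "angular": [0, -0.94, 0]}
    - {"grip": 0, "xyz": [62, 0, -83], "angular": [0, -1.064, 0]}
    - {"grip": 0, "xyz": [74, 0, -86.5], "angular": [0, -1.17, 0]}
    - {"grip": 0, "xyz": [86, 0, -88.5], "angular": [0, -1.274, 0]}

```text
time_s: 7.85
tcp_pos: [0.588, 0.168, 0.2999]
ee_rot: [[-0.037, -0.991, 0.128], [-0.287, 0.134, 0.949], [-0.957, -0.002, -0.289]]
wrist_force: [-0.0, -0.2, -2.1]
gripper_width: 0.156
gripper_force: 30.0
```

```bash
python3 - <<'E'
from h import *
hy=np.array([np.sin(np.radians(8.2)),np.cos(np.radians(8.2)),0])
for be in (73,79,85,91,97,103,109,115,120):
    lz=np.interp(be,[0,30,60,80,95,115],[.215,.2,.185,.175,.17,.17])
    Rc=rcup(-98,0,be);lip=HOP*[1,1,0]+.025*hy+[0,0,lz];print(be,end=" ");go(lip-Rc@[.042,0,.03]+Rc@GR,Rc@tool(0,-90))
E
```

```text
73 t 7.85 xyz [0.9 0.  0.8] ang [0.005 0.003 0.003] (0 deg) j [ -5.9  23.3   1.8 -74.9 -82.3  20.3] F [-0.  -0.2 -2.1] g 0.156
79 t 7.85 xyz [  4.    0.1 -11.6] ang [ 0.005 -0.102  0.003] (6 deg) j [ -5.9  23.3   1.8 -74.9 -82.3  20.3] F [-0.  -0.2 -2.1] g 0.156
85 t 7.85 xyz [  7.7   0.2 -24.2] ang [ 0.005 -0.206  0.003] (12 deg) j [ -5.9  23.3   1.8 -74.9 -82.3  20.3] F [-0.  -0.2 -2.1] g 0.156
91 t 7.85 xyz [ 12.6   0.3 -36.6] ang [ 0.005 -0.311  0.002] (18 deg) j [ -5.9  23.3   1.8 -74.9 -82.3  20.3] F [-0.  -0.2 -2.1] g 0.156
97 t 7.85 xyz [ 18.2   0.3 -48.8] ang [ 0.006 -0.416  0.002] (24 deg) j [ -5.9  23.3   1.8 -74.9 -82.3  20.3] F [-0.  -0.2 -2.1] g 0.156
103 t 7.85 xyz [ 23.9   0.4 -60.8] ang [ 0.006 -0.52   0.002] (30 deg) j [ -5.9  23.3   1.8 -74.9 -82.3  20.3] F [-0.  -0.2 -2.1] g 0.156
109 t 7.85 xyz [ 30.7   0.5 -72.2] ang [ 0.006 -0.625  0.001] (36 deg) j [ -5.9  23.3   1.8 -74.9 -82.3  20.3] F [-0.  -0.2 -2.1] g 0.156
115 t 7.85 xyz [ 38.7   0.6 -82.8] ang [ 0.006 -0.73   0.001] (42 deg) j [ -5.9  23.3   1.8 -74.9 -82.3  20.3] F [-0.  -0.2 -2.1] g 0.156
120 t 7.85 xyz [ 46.2   0.6 -91. ] ang [ 0.006 -0.817  0.001] (47 deg) j [ -5.9  23.3   1.8 -74.9 -82.3  20.3] F [-0.  -0.2 -2.1] g 0.156
```

Call:
move_arm:
  series:
    - {"grip": 0, "xyz": [4, 0, -11.5], "angular": [0, -0.1, 0]}
    - {"grip": 0, "xyz": [8, 0, -24], "angular": [0, -0.2, 0]}
    - {"grip": 0, "xyz": [12.5, 0, -36.5], "angular": [0, -0.31, 0]}
    - {"grip": 0, "xyz": [18, 0, -49], "angular": [0, -0.415, 0]}
    - {"grip": 0, "xyz": [24, 0, -61], "angular": [0, -0.52, 0]}
    - {"grip": 0, "xyz": [30.5, 0, -72], "angular": [0, -0.625, 0]}
    - {"grip": 0, "xyz": [38.5, 0, -83], "angular": [0, -0.73, 0]}
    - {"grip": 0, "xyz": [46, 0, -91], "angular": [0, -0.81, 0]}
    - {"grip": 0, "xyz": [46, 0, -91], "angular": [0, -0.81, 0]}
    - {"grip": 0, "xyz": [46, 0, -91], "angular": [0, -0.81, 0]}

```text
time_s: 8.85
tcp_pos: [0.5751, 0.0697, 0.2814]
ee_rot: [[0.064, -0.991, 0.117], [0.485, 0.133, 0.864], [-0.872, 0.001, 0.489]]
wrist_force: [-0.2, -0.7, -0.4]
gripper_width: 0.154
gripper_force: 30.0
```

Call:
move_arm:
  series:
    - {"grip": 0, "xyz": [0, 0, 0], "angular": [0, 0, 0]}
    - {"grip": 0, "xyz": [0, 0, 0], "angular": [0, 0, 0]}
    - {"grip": 0, "xyz": [0, 0, 0], "angular": [0, 0, 0]}
    - {"grip": 0, "xyz": [0, 0, 0], "angular": [0, 0, 0]}

```text
time_s: 9.25
tcp_pos: [0.5748, 0.0697, 0.2822]
ee_rot: [[0.065, -0.991, 0.116], [0.486, 0.133, 0.864], [-0.871, 0.0, 0.49]]
wrist_force: [-0.1, 0.1, -0.6]
gripper_width: 0.159
gripper_force: 30.0
```

```bash
python3 - <<'E'
from h import *
go(CUP,np.eye(3))
c=cap("top");save("t5",np.hstack([crop(c["img"],200,140,160,120,3)[:,:400],crop(cap("side")["img"],170,180,160,150,2.4)[:360]]))
hy=np.array([np.sin(np.radians(8.2)),np.cos(np.radians(8.2)),0])
for be in (109,97,85,73,60,48,36,24,12,0):
    lz=np.interp(be,[0,30,60,80,95,115],[.215,.2,.185,.175,.17,.17])
    Rc=rcup(-98,0,be);lip=HOP*[1,1,0]+.025*hy+[0,0,lz];print(be,end=" ");go(lip-Rc@[.042,0,.03]+Rc@GR,Rc@tool(0,-90))
E
```

```text
t 9.25 xyz [358.7  94.4 110.8] ang [ 0.755 -0.863 -1.291] (99 deg) j [ -21.1   44.9   -2.7 -102.1 -119.9   40.7] F [-0.1  0.1 -0.6] g 0.159
109 t 9.35 xyz [ 2.1  0.6 23.2] ang [ 0.005  0.181 -0.003] (10 deg) j [ -21.1   44.9   -2.7 -102.1 -119.9   40.7] F [-0.3  0.2 -1.1] g 0.158
97 t 9.35 xyz [10.4  0.4 48.4] ang [ 0.005  0.391 -0.003] (22 deg) j [ -21.1   44.9   -2.7 -102.1 -119.9   40.7] F [-0.3  0.2 -1.1] g 0.158
85 t 9.35 xyz [20.9  0.3 73. ] ang [ 0.005  0.6   -0.002] (34 deg) j [ -21.1   44.9   -2.7 -102.1 -119.9   40.7] F [-0.3  0.2 -1.1] g 0.158
73 t 9.35 xyz [34.2  0.1 95.2] ang [ 0.006  0.81  -0.002] (46 deg) j [ -21.1   44.9   -2.7 -102.1 -119.9   40.7] F [-0.3  0.2 -1.1] g 0.158
60 t 9.35 xyz [ 52.   -0.  115.1] ang [ 6.000e-03  1.037e+00 -1.000e-03] (59 deg) j [ -21.1   44.9   -2.7 -102.1 -119.9   40.7] F [-0.3  0.2 -1.1] g 0.158
48 t 9.35 xyz [ 7.130e+01 -1.000e-01  1.283e+02] ang [ 0.006  1.246 -0.   ] (71 deg) j [ -21.1   44.9   -2.7 -102.1 -119.9   40.7] F [-0.3  0.2 -1.1] g 0.158
36 t 9.35 xyz [ 92.1  -0.3 136.2] ang [0.006 1.455 0.   ] (83 deg) j [ -21.1   44.9   -2.7 -102.1 -119.9   40.7] F [-0.3  0.2 -1.1] g 0.158
24 t 9.35 xyz [113.5  -0.3 138.6] ang [6.000e-03 1.665e+00 1.000e-03] (95 deg) j [ -21.1   44.9   -2.7 -102.1 -119.9   40.7] F [-0.3  0.2 -1.1] g 0.158
12 t 9.35 xyz [134.1  -0.4 135.5] ang [0.007 1.874 0.002] (107 deg) j [ -21.1   44.9   -2.7 -102.1 -119.9   40.7] F [-0.3  0.2 -1.1] g 0.158
0 t 9.35 xyz [152.9  -0.4 127.1] ang [7.000e-03 2.084e+00 2.000e-03] (119 deg) j [ -21.1   44.9   -2.7 -102.1 -119.9   40.7] F [-0.3  0.2 -1.1] g 0.158
```

View pics/t5.png

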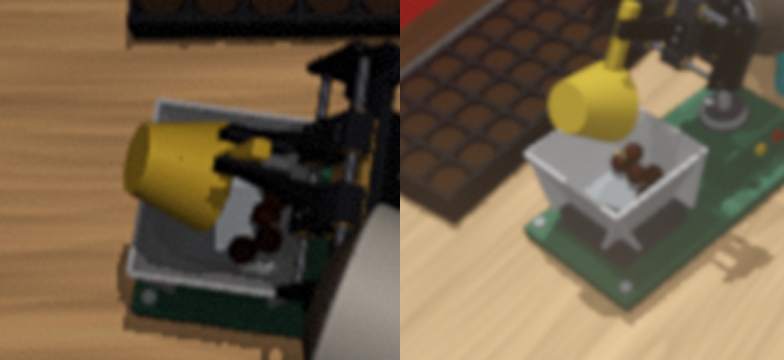

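The side view shows four nuts in the hopper near (640,165). The fifth is probably hidden and I'll verify it once the arm is clear. The wrist load fell by about one cup load. Bringing the cup back upright now.

Call:
move_arm:
  series:
    - {"grip": 0, "xyz": [1, 0, 17], "angular": [0, 0.13, 0]}
    - {"grip": 0, "xyz": [5, 0, 34], "angular": [0, 0.27, 0]}
    - {"grip": 0, "xyz": [11, 0, 50], "angular": [0, 0.41, 0]}
    - {"grip": 0, "xyz": [18, 0, 67], "angular": [0, 0.55, 0]}
    - {"grip": 0, "xyz": [26, 0, 82], "angular": [0, 0.69, 0]}
    - {"grip": 0, "xyz": [35, 0, 97], "angular": [0, 0.83, 0]}
    - {"grip": 0, "xyz": [46, 0, 109], "angular": [0, 0.97, 0]}
    - {"grip": 0, "xyz": [58, 0, 119], "angular": [0, 1.11, 0]}
    - {"grip": 0, "xyz": [71, 0, 128], "angular": [0, 1.246, 0]}
    - {"grip": 0, "xyz": [85, 0, 134], "angular": [0, 1.386, 0]}

```text
time_s: 10.35
tcp_pos: [0.5961, 0.227, 0.2748]
ee_rot: [[-0.102, -0.991, 0.086], [-0.762, 0.134, 0.634], [-0.64, -0.001, -0.768]]
wrist_force: [-0.4, -0.7, -2.2]
gripper_width: 0.154
gripper_force: 30.0
```

```bash
python3 - <<'E'
from h import *
R=rcup(-98,0,0)@tool(0,-90)
mid=np.array([.38,.25,.03]); g=mid+rcup(-98,0,0)@GR
go([.6,.27,.23],R); go(g+[0,0,.16],R); go(g,R)
c=cap("top")
m=proj(c,[[.53,.44,0],[.55,.45,.19]]);print(m)
print("bottle",back(c,(140,232),0),back(c,(113,209),.19))
for p in (g+[0,0,.16],g): j,e=ik(p,R,np.array([37,26,1,0,-65,-45.]));print(np.round(j),e<.01)
E
```

```text
t 10.35 xyz [-8.3  1.9 57.4] ang [0.001 0.694 0.005] (40 deg) j [ 17.1  18.4   4.  -40.6 -63.2  -9.8] F [-0.4 -0.7 -2.2] g 0.154
t 10.35 xyz [-23.  216.8  95.5] ang [0.001 0.694 0.005] (40 deg) j [ 17.1  18.4   4.  -40.6 -63.2  -9.8] F [-0.4 -0.7 -2.2] g 0.154
t 10.35 xyz [ 79.4 216.9 218.5] ang [0.001 0.694 0.005] (40 deg) j [ 17.1  18.4   4.  -40.6 -63.2  -9.8] F [-0.4 -0.7 -2.2] g 0.154
[[149.49219438 236.56215884]
 [116.97956157 213.39594879]]
bottle [[0.5419837  0.46512391 0.        ]] [[0.56001025 0.45948703 0.19      ]]
[ 59.  13. -18.  -0. -60. -67.] True
[ 59.  25. -28.   0. -37. -67.] True
```

Call:
move_arm:
  series:
    - {"grip": 0, "xyz": [-3, 0, 15], "angular": [0, 0.14, 0]}
    - {"grip": 0, "xyz": [-5, 1, 28], "angular": [0, 0.28, 0]}
    - {"grip": 0, "xyz": [-7, 10, 42], "angular": [0, 0.42, 0]}
    - {"grip": 0, "xyz": [-8, 35, 55], "angular": [0, 0.56, 0.002]}
    - {"grip": 0, "xyz": [-11, 75, 66], "angular": [0.001, 0.694, 0.005]}
    - {"grip": 0, "xyz": [-14, 120, 75], "angular": [0.001, 0.694, 0.005]}
    - {"grip": 0, "xyz": [-18, 165, 85], "angular": [0.001, 0.694, 0.005]}
    - {"grip": 0, "xyz": [-22, 205, 93], "angular": [0.001, 0.694, 0.005]}
    - {"grip": 0, "xyz": [-23, 217, 95], "angular": [0.001, 0.694, 0.005]}
    - {"grip": 0, "xyz": [-23, 217, 95], "angular": [0.001, 0.694, 0.005]}

```text
time_s: 11.4
tcp_pos: [0.3898, 0.3336, 0.2157]
ee_rot: [[-0.136, -0.991, -0.003], [-0.991, 0.136, 0.005], [-0.004, 0.004, -1.0]]
wrist_force: [-0.7, 0.5, -0.2]
gripper_width: 0.157
gripper_force: 30.0
```

```bash
python3 - <<'E'
from h import *
R=rcup(-98,0,0)@tool(0,-90)
mid=np.array([.38,.25,.03]); g=mid+rcup(-98,0,0)@GR
go(g,R)
c=cap("top");c2=cap("side");save("t6",np.hstack([crop(c["img"],180,150,133,200,3),crop(c2["img"],200,200,100,150,4)]))
E
```

```text
t 11.4 xyz [ -0.2  -2.5 159.7] ang [0.004 0.004 0.003] (0 deg) j [ 58.5  12.7 -17.7  -0.3 -59.4 -66.2] F [-0.7  0.5 -0.2] g 0.157
```

View pics/t6.png

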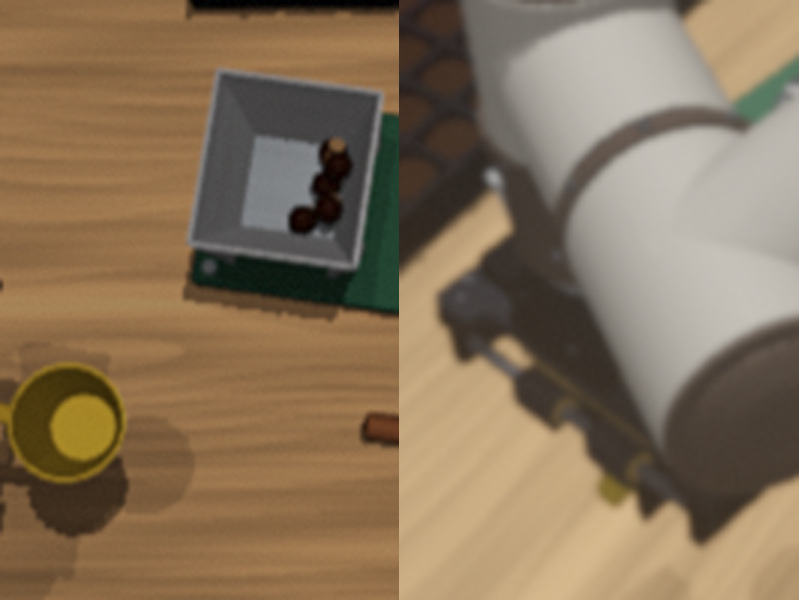

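The hopper holds five nuts and the cup is empty and upright. Lowering it now.

Call:
move_arm:
  series:
    - {"grip": 0, "xyz": [0, -2, 35], "angular": [0.004, 0.004, 0.003]}
    - {"grip": 0, "xyz": [0, -2, 75], "angular": [0.004, 0.004, 0.003]}
    - {"grip": 0, "xyz": [0, -2, 115], "angular": [0.004, 0.004, 0.003]}
    - {"grip": 0, "xyz": [0, -2, 140], "angular": [0.004, 0.004, 0.003]}
    - {"grip": 0, "xyz": [0, -2, 152], "angular": [0.004, 0.004, 0.003]}
    - {"grip": 0, "xyz": [0, -2, 158], "angular": [0.004, 0.004, 0.003]}
    - {"grip": 0, "xyz": [0, -2, 160], "angular": [0.004, 0.004, 0.003]}
    - {"grip": 0, "xyz": [0, -2, 160.5], "angular": [0.004, 0.004, 0.003]}
    - {"grip": 0, "xyz": [0, -2, 160.5], "angular": [0.004, 0.004, 0.003]}
    - {"grip": 0, "xyz": [0, -2, 160.5], "angular": [0.004, 0.004, 0.003]}

```text
time_s: 12.5
tcp_pos: [0.3935, 0.3345, 0.0561]
ee_rot: [[-0.141, -0.99, 0.003], [-0.99, 0.141, 0.002], [-0.002, -0.002, -1.0]]
wrist_force: [-0.3, 0.6, -1.5]
gripper_width: 0.157
gripper_force: 30.0
```

Not touching yet (z 0.0561 against 0.0546), so I'll lower 1.2 mm more and release.

Call:
move_arm:
  series:
    - {"grip": 0, "xyz": [0, 0, 1.2], "angular": [0, 0, 0]}
    - {"grip": 0, "xyz": [0, 0, 1.2], "angular": [0, 0, 0]}
    - {"grip": 0.3, "xyz": [0, 0, 1.2], "angular": [0, 0, 0]}
    - {"grip": 0.4, "xyz": [0, 0, 1.2], "angular": [0, 0, 0]}
    - {"grip": 0.5, "xyz": [0, 0, 1.2], "angular": [0, 0, 0]}
    - {"grip": 0.5, "xyz": [0, 0, 1.2], "angular": [0, 0, 0]}
    - {"grip": 0.5, "xyz": [0, 0, 1.2], "angular": [0, 0, 0]}
    - {"grip": 0.5, "xyz": [0, 0, -15], "angular": [0, 0, 0]}
    - {"grip": 0.5, "xyz": [0, 0, -40], "angular": [0, 0, 0]}
    - {"grip": 0.5, "xyz": [0, 0, -75], "angular": [0, 0, 0]}

```text
time_s: 13.5
tcp_pos: [0.3923, 0.3329, 0.1295]
ee_rot: [[-0.142, -0.99, -0.001], [-0.99, 0.142, -0.004], [0.004, 0.001, -1.0]]
wrist_force: [-0.1, -0.1, -0.2]
gripper_width: 0.502
gripper_force: 0.0
```

```bash
python3 - <<'E'
from h import *
kn=np.array([.5695,-.303,.049])
for az in (-18.5,161.5):
    for zz in (.2,.049,):
        j,e=ik([*kn[:2],zz],tool(az-180*0,-90),np.array([0,20,0,0,-65,0.]));print(az,zz,np.round(j),e<.01,margin(j))
# shaft
for az in (-18.5+33,161.5+33): j,e=ik([.554,-.059,.135],tool(az,-90),np.array([0,20,0,0,-65,0.]));print(np.round(j),e<.01)
go([.44,.2,.22],tool(-80,-90)); go([.5695,-.303,.16],tool(-18.5,-90))
E
```

```text
-18.5 0.2 [-14.  26.   0.   0. -64.  85.] True 55.249284543836694
-18.5 0.049 [-14.  34.  -9.   0. -47.  85.] True 37.36163191696013
161.5 0.2 [-14.  26.   0.   0. -64. -95.] True 55.24928454382395
161.5 0.049 [-14.  34.  -9.   0. -47. -95.] True 37.36163191691813
[ 11.  21. -18.   0. -51.  94.] True
[ 11.  21. -18.  -0. -51. -86.] True
t 13.5 xyz [125.1 -66.  -96.1] ang [ 0.001 -0.004 -0.317] (18 deg) j [ 58.4  18.5 -24.1   0.1 -47.6 -66.6] F [-0.1 -0.1 -0.2] g 0.502
t 13.5 xyz [ 604.4 -265.6  -34.3] ang [ 0.003 -0.003 -1.39 ] (80 deg) j [ 58.4  18.5 -24.1   0.1 -47.6 -66.6] F [-0.1 -0.1 -0.2] g 0.502
```

Call:
move_arm:
  series:
    - {"grip": 0.5, "xyz": [10, -4, -40], "angular": [0, 0, 0]}
    - {"grip": 0.5, "xyz": [35, -15, -75], "angular": [0, 0, -0.06]}
    - {"grip": 0.5, "xyz": [75, -33, -95], "angular": [0, 0, -0.18]}
    - {"grip": 0.5, "xyz": [120, -53, -100], "angular": [0, 0, -0.3]}
    - {"grip": 0.5, "xyz": [165, -73, -100], "angular": [0, 0, -0.42]}
    - {"grip": 0.5, "xyz": [210, -92, -100], "angular": [0, 0, -0.54]}
    - {"grip": 0.5, "xyz": [255, -112, -100], "angular": [0, 0, -0.66]}
    - {"grip": 0.5, "xyz": [300, -132, -100], "angular": [0, 0, -0.78]}
    - {"grip": 0.5, "xyz": [345, -152, -100], "angular": [0, 0, -0.9]}
    - {"grip": 0.5, "xyz": [390, -172, -100], "angular": [0, 0, -1.02]}

```text
time_s: 14.5
tcp_pos: [0.5054, -0.0684, 0.2305]
ee_rot: [[0.768, -0.641, 0.002], [-0.641, -0.768, 0.0], [0.001, -0.001, -1.0]]
wrist_force: [1.0, -0.0, -0.1]
gripper_width: 0.503
gripper_force: 0.0
```

```bash
python3 - <<'E'
from h import *
go([.5695,-.303,.13],tool(-18.5,-90))
E
```

```text
t 14.5 xyz [199.5 139.1  94.6] ang [-0.001 -0.001 -0.373] (21 deg) j [ 10.6  11.6 -17.    0.  -61.3  39.6] F [ 1.  -0.  -0.1] g 0.503
```

Call:
move_arm:
  series:
    - {"grip": 0.5, "xyz": [35, 24, 0], "angular": [0, 0, -0.08]}
    - {"grip": 0.5, "xyz": [72, 50, 10], "angular": [0, 0, -0.18]}
    - {"grip": 0.5, "xyz": [110, 77, 25], "angular": [0, 0, -0.28]}
    - {"grip": 0.5, "xyz": [148, 103, 45], "angular": [0, 0, -0.373]}
    - {"grip": 0.5, "xyz": [180, 126, 70], "angular": [0, 0, -0.373]}
    - {"grip": 0.5, "xyz": [199.5, 139, 94], "angular": [0, 0, -0.373]}
    - {"grip": 0.5, "xyz": [199.5, 139, 94], "angular": [0, 0, -0.373]}
    - {"grip": 0.5, "xyz": [199.5, 139, 94], "angular": [0, 0, -0.373]}

```text
time_s: 15.3
tcp_pos: [0.5678, -0.3017, 0.1355]
ee_rot: [[0.946, -0.323, -0.001], [-0.323, -0.946, 0.0], [-0.001, -0.0, -1.0]]
wrist_force: [0.3, -0.5, 0.0]
gripper_width: 0.5
gripper_force: 0.0
```

```bash
python3 - <<'E'
from h import *
go([.5695,-.303,.05],tool(-18.5,-90))
c=cap("top");c2=cap("side")
P=[[.5695,-.303,.063],[.5695,-.303,0]]
print(proj(c,P),proj(c2,P))
# clean look at the flange/shaft now (arm clear?) plus knob views
save("t7",np.hstack([crop(c2["img"],310,150,60,60,6.6),crop(c["img"],315,190,60,60,6.6)]))
E
```

```text
t 15.3 xyz [ 2.1  0.7 79.5] ang [-0.     0.001 -0.006] (0 deg) j [-13.6  29.1  -5.2  -0.  -55.8  84.8] F [ 0.3 -0.5  0. ] g 0.5
[[444.27936556 215.42172899]
 [438.84851138 220.49507007]] [[346.06102603 183.17434866]
 [345.57655209 198.9146295 ]]
```

View pics/t7.png

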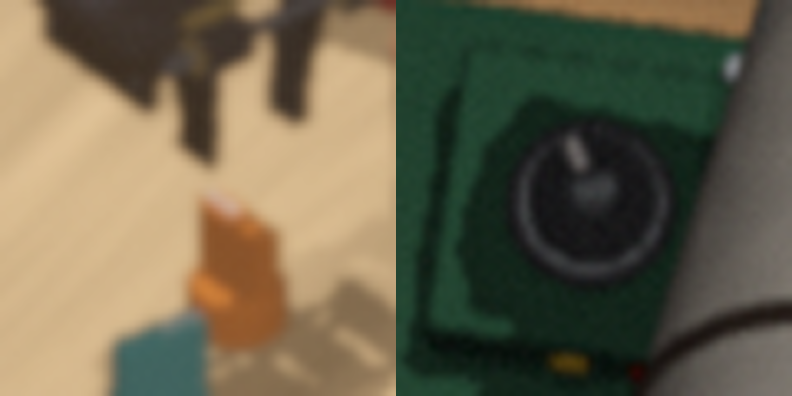

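The knob's bar top appears at side pixel (346.4,182.9), against (346.1,183.2) predicted, so the knob position is good. Descending and grasping.

Call:
move_arm:
  series:
    - {"grip": 0.5, "xyz": [2, 0.7, 30], "angular": [0, 0, -0.006]}
    - {"grip": 0.5, "xyz": [2, 0.7, 60], "angular": [0, 0, -0.006]}
    - {"grip": 0.5, "xyz": [2, 0.7, 78], "angular": [0, 0, -0.006]}
    - {"grip": 0.5, "xyz": [2, 0.7, 78], "angular": [0, 0, -0.006]}
    - {"grip": 0, "xyz": [2, 0.7, 78], "angular": [0, 0, -0.006]}
    - {"grip": 0, "xyz": [2, 0.7, 78], "angular": [0, 0, -0.006]}
    - {"grip": 0, "xyz": [2, 0.7, 78], "angular": [0, 0, -0.006]}
    - {"grip": 0, "xyz": [2, 0.7, 78], "angular": [0, 0, -0.006]}
    - {"grip": 0, "xyz": [2, 0.7, 78], "angular": [0, 0, -0.006]}
    - {"grip": 0, "xyz": [2, 0.7, 78], "angular": [0, 0, -0.006]}

```text
time_s: 16.4
tcp_pos: [0.5704, -0.3029, 0.0593]
ee_rot: [[0.949, -0.316, 0.002], [-0.316, -0.949, -0.001], [0.002, -0.0, -1.0]]
wrist_force: [-1.0, 0.4, 3.5]
gripper_width: 0.156
gripper_force: 30.0
```

```bash
python3 - <<'E'
from h import *
s=r.sense();print(s["gripper_width"],s["gripper_force"],s["tcp_pos"],s["ee_rot"][0])
np.set_printoptions(precision=4,suppress=True)
c=cap("top");g=cv2.cvtColor(c["img"],cv2.COLOR_RGB2HSV)
# low-saturation disc (grey/black) inside green housing
k=cv2.resize(c["img"][195:245,320:370],None,fx=8,fy=8,interpolation=cv2.INTER_CUBIC).astype(int)
m=((k[...,1]-k[...,0]<8)).astype(np.uint8)
n,lab,st,ce=cv2.connectedComponentsWithStats(m);i=lab[200,196];print(n,st[i],(ce[i]+.5)/8-.5+[320,195])
cn=max(cv2.findContours((lab==i).astype(np.uint8),0,1)[0],key=len);e=cv2.fitEllipse(cv2.convexHull(cn));uv=(np.array(e[0])+.5)/8-.5+[320,195]
print(e,uv,back(c,uv,.086),back(c,uv,.083))
E
```

```text
0.15559526895510314 30.000620163045824 [ 0.57039978 -0.30294823  0.05932133] [ 0.9486904  -0.31619779  0.00234277]
10 [   94   105   208   207 33143] [344.2086 220.4247]
((197.06683349609375, 207.2469482421875), (206.2130584716797, 208.3105926513672), 106.33660125732422) [344.1959 220.4684] [[ 0.5531 -0.0573  0.086 ]] [[ 0.5537 -0.0574  0.083 ]]
```

```bash
python3 - <<'E'
from h import *
np.set_printoptions(precision=4,suppress=True)
S=np.array([.5545,-.0588]);t=np.radians(np.arange(0,361,5));out=[]
for n,w in(("top",50),("side",50)):
    c=cap(n);k=8;u0,v0=np.round(proj(c,[*S,.09])[0]).astype(int)-w//2
    im=crop(c["img"],u0,v0,w,w,k)
    im=np.clip(im.astype(float)*1.8,0,255).astype(np.uint8)
    raw=im.copy()
    for rad,z,col in((.024,.086,(255,0,0)),(.0065,.106,(0,255,255))):
        P=np.c_[S[0]+rad*np.cos(t),S[1]+rad*np.sin(t),0*t+z];q=(proj(c,P)-[u0,v0]+.5)*k-.5
        cv2.polylines(im,[np.round(q).astype(np.int32)],True,col,1)
    print(n,u0,v0);out.append(im)
save("t8",np.hstack(out))
E
```

```text
top 320 195
side 280 198
```

View pics/t8.png

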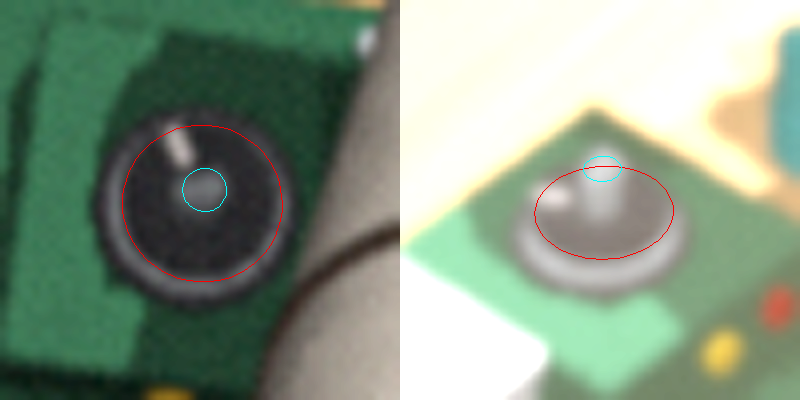

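The overlay circles match the flange (red) and the shaft tip (cyan) to about 1 px. The mark runs from (172,127) to (187,163) in the top panel and is centred at (550,196) in the side panel. Next I'll refine the shaft position and flat angle.

```bash
python3 - <<'E'
from h import *
np.set_printoptions(precision=4,suppress=True)
ct,cs=cap("top"),cap("side")
px=lambda u,v,o:np.array([(u+.5)/8-.5+o[0],(v+.5)/8-.5+o[1]])
S0=np.array([.5545,-.0588,.086])
rt=px(202,203,(320,195));rs=px(604,212,(280,198))-[50,0]
print("pred",proj(ct,S0),proj(cs,S0))
mt=proj(ct,S0)[0]+np.array([-1,1])/8; ms=proj(cs,S0)[0]+np.array([-2.5,-6])/8-[.3,-.3]
s=least_squares(lambda p:np.r_[proj(ct,[*p,.086])[0]-mt,proj(cs,[*p,.086])[0]-ms],S0[:2]);print("S",s.x,s.fun)
c=px(201,204,(320,195))
for z in(.086,):
    q=back(ct,[c,px(179,145,(320,195)),px(172,127,(320,195)),px(187,163,(320,195))],z)
    az=lambda d:np.degrees(np.arctan2(d[1],d[0]));print("az mark",az(q[1]-q[0]),az(q[2]-q[3]),np.linalg.norm(q[1]-q[0]))
q=back(cs,[px(550-400,196,(280,198)),px(602-400,207,(280,198))],.086);print("side az",az(q[0]-q[1]),np.linalg.norm(q[0]-q[1]),q)
E
```

```text
pred [[344.8046 219.9131]] [[305.0317 224.0031]]
S [ 0.5552 -0.0586] [ 0.0212 -0.3975  0.364   0.412 ]
az mark 19.631944130827097 21.772463197088566 0.01925792872986987
side az 15.436469167805532 0.01916632350110002 [[ 0.5748 -0.0553  0.086 ]
 [ 0.5563 -0.0604  0.086 ]]
```

```bash
python3 - <<'E'
from h import *
R=tool(18,-90); S=np.array([.555,-.059]); g=S+.0005*R[:2,0]
go([*g,.0593+.106+.012-.006],R)
E
```

```text
t 16.65 xyz [ -91.1 -226.9 -118.2] ang [ 0.001 -0.002 -0.636] (36 deg) j [-13.6  34.1  -8.9   0.  -46.9  85.2] F [-0.7  0.2  6. ] g 0.16
```

Call:
move_arm:
  series:
    - {"grip": 0, "xyz": [0, 0, -30], "angular": [0, 0, 0]}
    - {"grip": 0, "xyz": [0, 0, -75], "angular": [0, 0, 0]}
    - {"grip": 0, "xyz": [-5, -12, -118], "angular": [0, 0, -0.03]}
    - {"grip": 0, "xyz": [-20, -50, -125], "angular": [0, 0, -0.15]}
    - {"grip": 0, "xyz": [-38, -95, -125], "angular": [0, 0, -0.28]}
    - {"grip": 0, "xyz": [-56, -140, -125], "angular": [0, 0, -0.42]}
    - {"grip": 0, "xyz": [-74, -185, -125], "angular": [0, 0, -0.55]}
    - {"grip": 0, "xyz": [-86, -215, -125], "angular": [0, 0, -0.62]}
    - {"grip": 0, "xyz": [-91, -227, -125], "angular": [0, 0, -0.636]}
    - {"grip": 0, "xyz": [-91, -227, -125], "angular": [0, 0, -0.636]}

```text
time_s: 17.65
tcp_pos: [0.5551, -0.0571, 0.183]
ee_rot: [[0.95, 0.311, 0.001], [0.311, -0.95, 0.0], [0.001, 0.0, -1.0]]
wrist_force: [0.0, 0.0, -0.2]
gripper_width: 0.159
gripper_force: 30.0
```

```bash
python3 - <<'E'
from h import *
np.set_printoptions(precision=4,suppress=True)
R=tool(18,-90); S=np.array([.555,-.059]); g=S+.0005*R[:2,0]
go([*g,.0593+.086-.006],R); s=r.sense(); print(s["tcp_pos"],s["wrist_force"],s["moment"])
# where is the held knob bar? orange pixels in side + top
for n in("top","side"):
    c=cap(n);hsv=cv2.cvtColor(c["img"],cv2.COLOR_RGB2HSV)
    m=((hsv[...,0]<14)&(hsv[...,1]>150)&(hsv[...,2]>90)).astype(np.uint8)
    p=np.array([*g,s["tcp_pos"][2]-.045]);u,v=proj(c,p)[0].astype(int);w=np.zeros_like(m);w[v-22:v+22,u-20:u+20]=1;m*=w
    k,lab,st,ce=cv2.connectedComponentsWithStats(m);i=1+st[1:,4].argmax() if k>1 else 0
    print(n,"pred knob mid",u,v,st[i],ce[i],"hub centre pred",proj(c,[*g,s["tcp_pos"][2]-.0593]),proj(c,[*g,s["tcp_pos"][2]-.0343]))
E
```

```text
t 17.65 xyz [-0.2  1.8 37.7] ang [ 0.    -0.001  0.002] (0 deg) j [ 10.8  18.8 -14.5   0.  -56.8  97.3] F [ 0.   0.  -0.2] g 0.159
[ 0.5551 -0.0571  0.183 ] [ 0.0011  0.0099 -0.1706] [-0.0959 -0.0439 -0.0455]
top pred knob mid 345 215 [     0      0    640    480 307200] [319.5 239.5] hub centre pred [[345.3743 216.305 ]] [[345.761 214.065]]
side pred knob mid 304 209 [296 196  16  23 210] [304.2571 209.8476] hub centre pred [[304.321  213.6118]] [[304.0262 206.5929]]
```

Call:
move_arm:
  series:
    - {"grip": 0, "xyz": [0, 1.8, 6], "angular": [0, 0, 0]}
    - {"grip": 0, "xyz": [0, 1.8, 12], "angular": [0, 0, 0]}
    - {"grip": 0, "xyz": [0, 1.8, 15], "angular": [0, 0, 0]}
    - {"grip": 0, "xyz": [0, 1.8, 18], "angular": [0, 0, 0]}
    - {"grip": 0, "xyz": [0, 1.8, 20], "angular": [0, 0, 0]}
    - {"grip": 0, "xyz": [0, 1.8, 22], "angular": [0, 0, 0]}
    - {"grip": 0, "xyz": [0, 1.8, 22], "angular": [0, 0, 0]}

```text
time_s: 18.45
tcp_pos: [0.5559, -0.0603, 0.1612]
ee_rot: [[0.951, 0.309, 0.001], [0.309, -0.951, -0.0], [0.001, 0.0, -1.0]]
wrist_force: [0.1, -0.2, -1.3]
gripper_width: 0.161
gripper_force: 30.0
```

```bash
python3 - <<'E'
from h import *
s=r.sense();print(s["tcp_pos"],s["wrist_force"],s["moment"],s["gripper_width"])
E
```

```text
[ 0.55587968 -0.06026601  0.16117342] [ 0.06993814 -0.17447396 -1.2946321 ] [-0.03921424 -0.01143743 -0.00239749] 0.1608152925594915
```

Call:
move_arm:
  series:
    - {"grip": 0, "xyz": [0, 0, 2], "angular": [0, 0, 0]}
    - {"grip": 0, "xyz": [0, 0, 4], "angular": [0, 0, 0]}
    - {"grip": 0, "xyz": [0, 0, 6], "angular": [0, 0, 0]}
    - {"grip": 0, "xyz": [0, 0, 6], "angular": [0, 0, 0]}

```text
time_s: 18.85
tcp_pos: [0.5558, -0.0603, 0.1551]
ee_rot: [[0.951, 0.309, 0.001], [0.309, -0.951, -0.0], [0.001, 0.0, -1.0]]
wrist_force: [-0.1, 1.0, -1.4]
gripper_width: 0.155
gripper_force: 30.0
```

Call:
move_arm:
  series:
    - {"grip": 0, "xyz": [0, 0, 2], "angular": [0, 0, 0]}
    - {"grip": 0, "xyz": [0, 0, 4], "angular": [0, 0, 0]}
    - {"grip": 0, "xyz": [0, 0, 6], "angular": [0, 0, 0]}
    - {"grip": 0, "xyz": [0, 0, 8], "angular": [0, 0, 0]}
    - {"grip": 0, "xyz": [0, 0, 8], "angular": [0, 0, 0]}

```text
time_s: 19.35
tcp_pos: [0.5558, -0.0603, 0.147]
ee_rot: [[0.951, 0.309, 0.001], [0.309, -0.951, -0.0], [0.001, 0.0, -1.0]]
wrist_force: [0.1, 0.6, -0.4]
gripper_width: 0.156
gripper_force: 30.0
```

Call:
move_arm:
  series:
    - {"grip": 0, "xyz": [0, 0, 1], "angular": [0, 0, 0]}
    - {"grip": 0, "xyz": [0, 0, 2], "angular": [0, 0, 0]}
    - {"grip": 0, "xyz": [0, 0, 3], "angular": [0, 0, 0]}
    - {"grip": 0, "xyz": [0, 0, 4], "angular": [0, 0, 0]}
    - {"grip": 0, "xyz": [0, 0, 4], "angular": [0, 0, 0]}

```text
time_s: 19.85
tcp_pos: [0.5561, -0.0603, 0.1437]
ee_rot: [[0.951, 0.309, 0.002], [0.309, -0.951, -0.0], [0.001, 0.001, -1.0]]
wrist_force: [-1.0, 0.3, 1.6]
gripper_width: 0.16
gripper_force: 30.0
```

Call:
move_arm:
  series:
    - {"grip": 0, "xyz": [0, 0, 2], "angular": [0, 0, 0]}
    - {"grip": 0, "xyz": [0, 0, 4], "angular": [0, 0, 0]}
    - {"grip": 0, "xyz": [0, 0, 6], "angular": [0, 0, 0]}
    - {"grip": 0, "xyz": [0, 0, 6], "angular": [0, 0, 0]}

```text
time_s: 20.25
tcp_pos: [0.5561, -0.0603, 0.1377]
ee_rot: [[0.951, 0.309, 0.002], [0.309, -0.951, -0.0], [0.001, 0.001, -1.0]]
wrist_force: [-2.6, 0.6, 5.8]
gripper_width: 0.158
gripper_force: 30.0
```

Call:
move_arm:
  series:
    - {"grip": 0, "xyz": [0, 0, 1], "angular": [0, 0, 0]}
    - {"grip": 0, "xyz": [0, 0, 2], "angular": [0, 0, 0]}
    - {"grip": 0, "xyz": [0, 0, 2.5], "angular": [0, 0, 0]}
    - {"grip": 0, "xyz": [0, 0, 2.5], "angular": [0, 0, 0]}

```text
time_s: 20.65
tcp_pos: [0.5562, -0.0603, 0.1371]
ee_rot: [[0.951, 0.31, 0.002], [0.31, -0.951, -0.001], [0.002, 0.001, -1.0]]
wrist_force: [-5.0, 1.6, 14.0]
gripper_width: 0.161
gripper_force: 30.0
```

```bash
python3 - <<'E'
from h import *
c=cap("top");hsv=cv2.cvtColor(c["img"],cv2.COLOR_RGB2HSV)
m=((hsv[...,0]>18)&(hsv[...,0]<32)&(hsv[...,1]>180)&(hsv[...,2]>90)).astype(np.uint8);m[:,:110]=0;m[:,260:]=0;m[:180]=0;m[350:]=0
ys,xs=np.nonzero(m);print("yellow",len(xs),xs.min(),xs.max(),ys.min(),ys.max(),"rim pred",proj(c,[[.38,.25,.06]]))
s=r.sense();print(s["tcp_pos"],s["wrist_force"],s["moment"],s["gripper_force"])
print(r.finish_job())
E
```

```text
yellow 616 174 233 277 310 rim pred [[216.70035882 293.60838087]]
[ 0.55623033 -0.06028647  0.13711398] [-5.1138823   1.67005773 13.54626037] [ 0.63377626  1.65648383 -0.0468421 ] 30.002632825635374
the job is handed in; nothing more can be done
None
```

I tipped all five chestnuts into the hopper, stood the cup upright on the bench, fitted the orange knob on the D-shaft and held it pushed in at the stop (about 14 N), then handed the job in at about 21 s. That the knob is fully home is judged from its height and the contact force, not from a picture.

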